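# Tip the parts pail into the sorting tray

### The arm

A 6-joint arm with a two-finger parallel gripper is mounted at the origin on the work surface. World frame = base frame: x ahead of the robot, y to its left, z up, the work surface at z = 0. Lengths are in m, angles in rad, forces in N, time in s.
With the tool pointing down it reaches from about 0.35 to 0.975 m from the base axis. Payload 4.9 kg.
Tool frame: the origin (TCP) lies at the very end of the fingers, on their centre line; the grasp point (between the pads) lies 19 mm behind it; z points along the fingers, x is the direction in which the jaws open and shut, and the axes are right-handed (so a half turn about z gives the same grasp; the last joint's range is limited). The gripper opens to 85 mm and grips with 20 to 120 N. Pads are 22 mm wide; open, the fingers measure 114 mm over their backs; the gripper's body (76 mm by 85 mm) begins 54 mm behind the grasp point. The pads swing forward as they close: fully open they stand 13 mm farther back than shut.
Start: joints at [-1.257, 0.053, 1.613, -0, 1.476, -0.119], TCP at [0.262, -0.567, 0.231] pointing down, gripper open.
Joint ranges: [-3.01, 3.01], [-1.01, 2.22], [0.06, 2.58], [-1.02, 4.17], [0.09, 2.62], [-3.14, 3.14]. Speed limits (rad/s): [2.57, 2.57, 3.14, 3.14, 3.14, 3.14].

### API

Orientations are given as a rotation vector (axis times angle).
In Python, from station import monitor, imaging, ticket gives the robot as it stands.
- The arm moves only by the tool step_arm, never from a script. Its argument "targets" is one flat list of numbers, 4 for each row, row after row: the shift along the tool's x, y, z in m, then the turn about the tool's z in rad. In form: [tx, ty, tz, roll, tx, ty, tz, roll, ...]. A call has 1 to 12 rows; each row is the pose to reach, as a shift and turn from the pose measured when the call began, along the tool's axes at that moment; what a row does not reach only later rows make up. A row lasts 1/12 s, in which the tool goes at most 41.7 mm and 7.16 degrees, less where a joint would pass 70% of its speed; a pose out of reach is approached as far as the arm can. A call with a gripper value outside its range is refused whole. "grip" is the finger opening in m, from 0 to 0.0854, set as the call begins (left out, the last holds). The fingers move at their own pace and stop on an object; "force" is the grip in N (left out, the last holds). Time passes only in rows, so rows that repeat a pose let the fingers close. It gives the time, the measured TCP pose, the force and the opening at its end, in the units of the state.
- monitor.get_obs(): the state, without advancing time (a new reading comes with each control period).
- imaging.get_image(name): name is "scene" or "top" or "wrist"; returns a dict with "color" (400x640x3 uint8, red, green, blue), "depth" (400x640 float32, m along the optical axis (not along the pixel's ray), 0 where there is no reading), "fov_y" (degrees; the focal length in pixels is half the picture's height over the tangent of half this angle, whatever the lens; pixels are square), "cx", "cy" (the principal point, pixels), "R" (3x3) and "t" (3): a world point X has camera coordinates R X + t. Camera axes: x right, y down, z forward; pixel columns grow to the right and rows downward; lengths in m; the calibration is good to about 2 mm. The wrist camera is an equidistant fisheye: a pixel r from the principal point sees the ray r / f radians off the axis. A picture is of the moment at which its call begins.
- ticket.finish_job(): hands the job in, once; it reports no verdict.
Trained networks look in a picture, given as the dict that the camera call returned (one of the last four; its "shot" number tells which), for a name from the list of things; names that differ only in an ending like _2 or _b are one class to them, and where a whole thing is asked for, a point or a joint stands for the part that bears it (a point fixed in the world has none). Each returns a list of dicts, best first, with "score" (0 to 1); they miss things now and then, are a little off and sometimes report something else, mostly with a low value. They report only what shows in the picture. A call takes as long as a camera call. They do not tell look-alikes from the thing itself.
- imaging.search_frame(name, picture): "uv" ([column, row] in pixels, amid what is visible of it).
- imaging.mark_of(name, picture): "uv" ([column, row] in pixels: a listed point, or the origin of a listed thing).
The state is a dict: "t": time; "q": joint angles; "dq": joint speeds; "effort": joint torques, N m; "tool_pos": TCP position; "tool_rot": TCP orientation; "contact_force": force on the tool from outside, world axes, zero at the start; "wrist_torque": the same for the moment, N m; "opening": finger opening in m.
Only numpy, scipy, OpenCV 4.12 (cv2) and the standard library are available. Lean on these libraries where they do the work, as an engineer would, in place of code of your own. Each camera call takes 0.05 s, during which the arm holds its last target.

### The job

Carry the yellow parts pail by its bail to the tipping stand and hang it by its two side pins in the slots of the uprights, red lug towards the short end of the tray, with all three couplers still in it, and let go. Then take the red lug at its bottom rim, swing the pail over until all three couplers have dropped into the tray, swing it back and leave it hanging upright in the stand, empty. Leave everything else on the desk where it stands.

Things in the scene. Friction and masses are not known exactly. Their poses are not given: they have to be found in the camera images.
- pail_center (a point): Loose yellow pail, open top, 90 mm high, 66 mm wide at the bottom, 90 mm at the rim, about 0.28 kg. This point is on its axis, 45 mm above its underside. Own z points up out of the mouth, own -x to the red lug, own y along the side pins. It starts upright in one of three places shared with capacitor and rectifier, turned up to 0.8 rad either way from lug towards the robot (-x).
- pail_pins (a point): Middle of the line of the pail's two steel side pins, on its axis, 60 mm above its underside. The pins, 8 mm in diameter, stick out along own +y and -y to 74 mm from the axis. The pail's weight lies below this line, so it hangs upright in the stand, though pin friction may hold it a little askew.
- pail_lug (a point): Centre of the red ball (18 mm diameter) of the lug on the pail's bottom rim: 64 mm from the axis on own -x, 11 mm above the underside. The rim overhangs it: pinch it with fingers closing along the pins' line (own y), tilted 25 to 45 degrees from vertical, the hand leaning away from the pail. The pail can turn about the ball between the fingers.
- bail (a joint): Angle of the bail about the line of the pins (rad): 0 straight up over the pail, positive when leaning to the pail's own +x (away from the lug), stops at +-1.1. Light friction hinge (0.008 N m): it stays where it is left, but drops forward as the pail is swung over, and a pail lifted by it hangs nearly level.
- bail_grip (a point): Middle of the bail's black grip, a round bar 12 mm in diameter and 52 mm long, parallel to the pail's y axis, 80 mm from the line of the pins (140 mm above the desk when the bail is upright). The bail's side wires stand 51 mm either side of the pail's axis.
- stand: Fixed tipping stand. Origin on the desk below the middle of the pivot line; z up, own x from the tray's short end (nearer the robot) to its long end, own y along the pivot line. Plywood tray: outside -57 to +127 mm in x, +-72 mm in y, walls 32 mm high, 6 mm thick. Two uprights at x = 0, 60 to 72 mm either side in y, 40 mm wide in x, tops 173 mm above the desk.
- yoke_seat (a point): Middle of the pins' line when the pail hangs in the stand, 145 mm above the desk; axes as the stand's, and the hung pail's axes agree with them. Each upright's slot is 12 mm wide, floor 141 mm up, with a funnel 44 mm wide at the top narrowing to 12 mm at 157 mm. Swing about own y, mouth going down to +x, lug back and up; by about 115 degrees the couplers slide out.
- coupler0_center (a point): Centre of a knurled aluminium shaft coupler, a cylinder 16 mm in diameter and 20 mm long, 15 g, loose on the pail's floor at the start; slippery.
- coupler1_center (a point): Centre of the second coupler, the same.
- coupler2_center (a point): Centre of the third coupler, the same.
- capacitor_center (a point): Bystander: loose dark blue capacitor can, 50 mm diameter, 95 mm high (its terminals reach 101 mm); this point is half-way up.
- rectifier_center (a point): Bystander: loose frosted glass rectifier tube in a dark wooden foot, 60 mm across at the foot and 38 mm at the glass, 112 mm high; this point is half-way up.
- binding_post_center (a point): Bystander: loose bronze binding post, 32 mm across, 40 mm high; this point is half-way up.
- bobbin_center (a point): Bystander: loose white and copper bobbin, 46 mm across, 32 mm high; this point is half-way up.
- driver_grip (a point): Bystander: loose screwdriver 150 mm long lying flat; this point is the middle of its handle.
- lamp_socket: Bystander: fixed brass and black bayonet lamp socket clamped on a wooden block 50 x 70 mm, 88 mm high; origin on the desk below it.
Things that resemble listed ones, but are neither listed nor needed, are in the scene too. Leave any purple look-alike of the part that bears pail_center alone.

How it is judged:
On the way, in this order (a step that is already met when the one before it is completed fails the run):
1. the pail hangs upright by its pins in the stand's slots, lug over the short end of the tray, all three couplers in it, let go (distance between pail_pins and yoke_seat below 0.012 m and angle between pail_center's own z axis and vertical below 0.35 rad and x of pail_lug in the frame of stand below -0.03 m and distance between each of coupler0_center, coupler1_center, coupler2_center and pail_center below 0.055 m and contact force between the fingers and pail below 0.1 N), for 0.2 s.
2. the pail, still resting in the slots, is swung well over (past 1.2 rad) and all three couplers are in the tray (distance between pail_pins and yoke_seat below 0.02 m and angle between pail_center's own z axis and vertical above 1.2 rad and x of coupler0_center in the frame of stand between -0.055 and 0.125 m and y of coupler0_center in the frame of stand between -0.066 and 0.066 m and z of each of coupler0_center, coupler1_center, coupler2_center in the frame of stand below 0.04 m and x of coupler1_center in the frame of stand between -0.055 and 0.125 m and y of coupler1_center in the frame of stand between -0.066 and 0.066 m and x of coupler2_center in the frame of stand between -0.055 and 0.125 m and y of coupler2_center in the frame of stand between -0.066 and 0.066 m), for 0.1 s.
At the end, for the whole second after the job is handed in: The pail hangs in the stand again: middle of its pins within 12 mm of the seat, its axis within 0.35 rad of vertical, lug over the short end of the tray; all three couplers lie in the tray (within its walls, below 40 mm); nothing is touched by the robot (distance between pail_pins and yoke_seat below 0.012 m and angle between pail_center's own z axis and vertical below 0.35 rad and x of pail_lug in the frame of stand below -0.03 m and x of coupler0_center in the frame of stand between -0.055 and 0.125 m and y of coupler0_center in the frame of stand between -0.066 and 0.066 m and z of each of coupler0_center, coupler1_center, coupler2_center in the frame of stand below 0.04 m and x of coupler1_center in the frame of stand between -0.055 and 0.125 m and y of coupler1_center in the frame of stand between -0.066 and 0.066 m and x of coupler2_center in the frame of stand between -0.055 and 0.125 m and y of coupler2_center in the frame of stand between -0.066 and 0.066 m).
It fails at once if the capacitor, rectifier tube, binding post, bobbin or screwdriver is shifted by more than 20 mm or knocked over (distance of any of capacitor_center, rectifier_center, binding_post_center, bobbin_center, driver_grip from where it was at the start of the episode above 0.02 m).
It also fails if it takes over 67 s, if anything falls off the work surface, if the arm or the gripper's body presses on something with over 40 N, if the wrist force passes 120 N, or if a joint passes its speed limit or range.

## Working session

There is one attempt and no reset: what is moved stays moved. The work goes in short steps, Python scripts to look and compute and a tool call to move; the robot and the scene stay as the last step left them, time stands still between calls to the robot, and variables do not carry over. Pictures are saved under pics/ and viewed, and the job is handed in when it is done.

Besides the shell and the picture viewer there is one more tool, called after "Call:" as name(argument=value, ...), one argument or row to a line, values as JSON. step_arm: Moves the arm, as the interface text tells. Its arguments: {"type":"object","properties":{"targets":{"type":"array","items":{"type":"number"}},"grip":{"type":"number"},"force":{"type":"number"}},"required":["targets"]}

```bash
mkdir -p pics; ls; cat > h.py <<'E'
import numpy as np, cv2
from scipy.spatial.transform import Rotation as Ro
from station import monitor, imaging, ticket
def K(p): return 200/np.tan(np.radians(p["fov_y"])/2)
def save(p,n,crop=None,s=1):
    im=p["color"][:,:,::-1]
    if crop: im=im[crop[1]:crop[3],crop[0]:crop[2]]
    if s!=1: im=cv2.resize(im,None,fx=s,fy=s,interpolation=cv2.INTER_CUBIC)
    cv2.imwrite("pics/"+n+".png",im)
def ray(p,uv):
    f=K(p); d=np.array([(uv[0]-p["cx"])/f,(uv[1]-p["cy"])/f,1.0])
    if p.get("name")=="wrist":
        r=np.hypot(d[0],d[1]); k=np.tan(r)/r if r>1e-9 else 1; d[:2]*=k
    return d
def world(p,uv,depth=None):
    d=ray(p,uv)
    if depth is None: depth=p["depth"][int(round(uv[1])),int(round(uv[0]))]
    return np.array(p["R"]).T@(d*depth-np.array(p["t"]))
def atz(p,uv,z):
    R=np.array(p["R"]);c=-R.T@np.array(p["t"]); w=R.T@ray(p,uv)
    return c+w*(z-c[2])/w[2]
def proj(p,X):
    c=np.array(p["R"])@np.array(X)+np.array(p["t"]); f=K(p)
    if p.get("name")=="wrist":
        th=np.arctan2(np.hypot(c[0],c[1]),c[2]); r=np.hypot(c[0],c[1]); return np.array([p["cx"]+f*th*c[0]/r,p["cy"]+f*th*c[1]/r])
    return np.array([p["cx"]+f*c[0]/c[2],p["cy"]+f*c[1]/c[2]])
def get(n):
    p=imaging.get_image(n); p=p if isinstance(p,dict) else dict(p); p["name"]=n; return p
def cloud(p):
    v,u=np.mgrid[0:400,0:640]; f=K(p); d=p["depth"]
    P=np.stack([(u-p["cx"])/f*d,(v-p["cy"])/f*d,d],-1)
    return (P-np.array(p["t"]))@np.array(p["R"])
E
python3 - <<'E'
from h import *
o=monitor.get_obs(); print(o)
for n in ["scene","top"]:
    p=get(n); save(p,n+"0"); print(n,p["fov_y"],p["cx"],p["cy"],p.keys()); print(p["R"],p["t"])
    for k in ["pail_center","pail_pins","pail_lug","bail_grip","stand","yoke_seat","capacitor_center","rectifier_center","lamp_socket","binding_post_center","bobbin_center","driver_grip"]:
        try: print(k,[(np.round(r["uv"],0).tolist(),round(r["score"],2)) for r in imaging.mark_of(k,p)[:4]])
        except Exception as e: print(k,e)
E
```

```text
pics
{'t': 0.0, 'q': array([-1.25700045e+00,  5.33545196e-02,  1.61433068e+00,  2.24304532e-05,
        1.47597325e+00, -1.19004944e-01]), 'dq': array([-0.00158937, -0.00023192, -0.00112305,  0.00032268, -0.00061171,
        0.00066457]), 'effort': array([-6.23212018e-04, -3.93681121e+01, -3.70177746e+01, -9.25045470e-05,
        7.14503549e-03, -1.14502635e-05]), 'tool_pos': array([ 0.26194161, -0.56676597,  0.23004255]), 'tool_rot': array([-2.64548544e+00,  1.69193862e+00,  2.48344867e-03]), 'contact_force': array([-0.22041172,  0.45744297,  0.26238408]), 'wrist_torque': array([-0.00069036,  0.00337865,  0.02672062]), 'opening': 0.08536762621734885}
scene 48.77505118774383 321.30803203031013 196.01012680490334 dict_keys(['color', 'depth', 'fov_y', 'cx', 'cy', 'R', 't', 'shot', 'name'])
[[ 0.22789731  0.97365723 -0.00737688]
 [ 0.83987586 -0.20040578 -0.50442647]
 [-0.49261684  0.10876177 -0.86342314]] [-0.11228412 -0.42043711  1.62677207]
pail_center [([286.0, 186.0], 0.81), ([359.0, 136.0], 0.66), ([185.0, 213.0], 0.59)]
pail_pins [([288.0, 190.0], 0.72), ([360.0, 134.0], 0.71), (
[... 866 characters left out ...]
ter [([484.0, 221.0], 0.92), ([252.0, 283.0], 0.85), ([357.0, 226.0], 0.56)]
pail_pins [([357.0, 223.0], 0.75), ([251.0, 288.0], 0.7), ([488.0, 223.0], 0.67)]
pail_lug [([356.0, 251.0], 0.79), ([499.0, 206.0], 0.73), ([234.0, 303.0], 0.7)]
bail_grip [([244.0, 291.0], 0.69), ([498.0, 222.0], 0.68), ([360.0, 227.0], 0.63)]
stand [([233.0, 157.0], 0.88)]
yoke_seat [([226.0, 149.0], 0.6), ([394.0, 278.0], 0.32)]
capacitor_center [([410.0, 163.0], 0.94), ([356.0, 251.0], 0.74), ([345.0, 124.0], 0.4)]
rectifier_center [([428.0, 228.0], 0.81)]
lamp_socket [([344.0, 121.0], 0.72)]
binding_post_center [([303.0, 262.0], 0.43)]
bobbin_center [([163.0, 219.0], 0.65)]
driver_grip [([395.0, 278.0], 0.79)]
```

View pics/scene0.png

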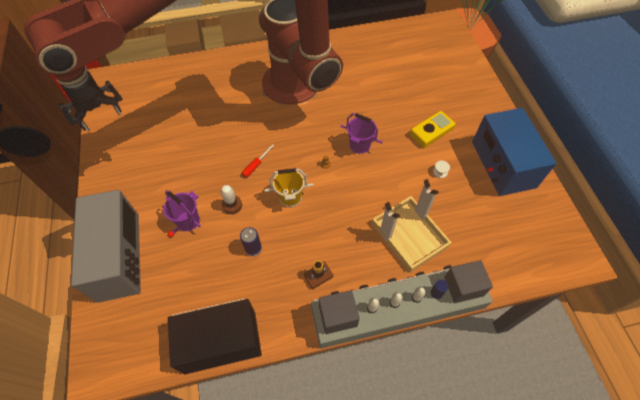

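View pics/top0.png

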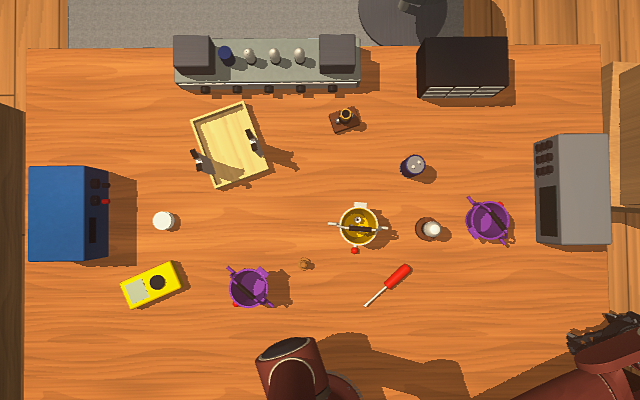

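Pail-like things in the top view are at (357,226) yellow, (250,286) purple and (487,221) purple. The yellow one fits the description and the purple ones are look-alikes. I'll confirm that in a crop, then measure.

```bash
python3 - <<'E'
from h import *
p=get("top"); save(p,"topcrop",(300,180,460,300),5)
P=cloud(p); np.save("top_cloud.npy",P)
save(p,"standcrop",(170,80,290,200),5)
hsv=cv2.cvtColor(p["color"],cv2.COLOR_RGB2HSV)
def roi(u0,v0,u1,v1):
    m=np.zeros((400,640),bool); m[v0:v1,u0:u1]=1; return m
# pail cloud
m=roi(315,190,400,260)&(P[...,2]>0.02)
Q=P[m]; print("pail zmax",Q[:,2].max(),len(Q))
g=m&(P[...,2]>0.115); print("grip pts",g.sum(),P[g].mean(0),P[g].min(0),P[g].max(0))
v,u=np.nonzero(g); print(u.min(),u.max(),v.min(),v.max())
r=m&(P[...,2]>0.082)&(P[...,2]<0.096); print("rim",P[r].mean(0),P[r].min(0),P[r].max(0))
red=roi(340,240,370,262)&((hsv[...,0]<6)|(hsv[...,0]>174))&(hsv[...,1]>180)&(hsv[...,2]>80)
print("red",red.sum(),P[red].mean(0)); v,u=np.nonzero(red); print(u.mean(),v.mean(), atz(p,(u.mean(),v.mean()),0.011))
# stand uprights
s=roi(180,90,280,200)&(P[...,2]>0.15); print("upr",s.sum())
n,l,st,c=cv2.connectedComponentsWithStats(s.astype(np.uint8))
for i in range(1,n): print(st[i],P[l==i].mean(0),P[l==i].min(0),P[l==i].max(0))
w=roi(180,90,285,200)&(abs(P[...,2]-0.032)<0.006)
xy=P[w][:,:2]; print("walls",w.sum(),cv2.minAreaRect((xy*1000).astype(np.float32)))
E
```

```text
pail zmax 1.3425678959609535 989
grip pts 188 [ 0.47912807 -0.08472394  0.28771501] [ 0.4696156  -0.14674054  0.11508899] [ 0.49946934 -0.00393716  1.3425679 ]
317 397 193 258
rim [ 0.4909336  -0.10090071  0.08899027] [ 0.43504172 -0.14974577  0.08217015] [ 0.53863527 -0.04877656  0.09537571]
red 32 [ 0.41820254 -0.09117558  0.01781772]
354.0 250.28125 [ 0.41778329 -0.09162753  0.011     ]
upr 262
[210  90   1   1   1] [ 0.49946934 -0.00393716  1.3425679 ] [ 0.49946934 -0.00393716  1.3425679 ] [ 0.49946934 -0.00393716  1.3425679 ]
[208  92   1   1   1] [ 0.49946934 -0.00393716  1.3425679 ] [ 0.49946934 -0.00393716  1.3425679 ] [ 0.49946934 -0.00393716  1.3425679 ]
[219  98   1   1   1] [ 0.49946934 -0.00393716  1.3425679 ] [ 0.49946934 -0.00393716  1.3425679 ] [ 0.49946934 -0.00393716  1.3425679 ]
[253  98   1   1   1] [ 0.49946934 -0.00393716  1.3425679 ] [ 0.49946934 -0.00393716  1.3425679 ] [ 0.49946934 -0.00393716  1.3425679 ]
[278 101   1   1   1] [ 0.49946934 -0.00393716  1.3425679 ] [ 0.49946934 -0.00393716  1.3425679 ] [ 0.49946934 -0.00393716  1.3425679 ]
[234 103   1   1   
[... 4931 characters left out ...]
25679 ] [ 0.49946934 -0.00393716  1.3425679 ]
[204 195   1   1   1] [ 0.49946934 -0.00393716  1.3425679 ] [ 0.49946934 -0.00393716  1.3425679 ] [ 0.49946934 -0.00393716  1.3425679 ]
[263 195   1   1   1] [ 0.49946934 -0.00393716  1.3425679 ] [ 0.49946934 -0.00393716  1.3425679 ] [ 0.49946934 -0.00393716  1.3425679 ]
[189 196   1   1   1] [ 0.49946934 -0.00393716  1.3425679 ] [ 0.49946934 -0.00393716  1.3425679 ] [ 0.49946934 -0.00393716  1.3425679 ]
[233 196   1   1   1] [ 0.49946934 -0.00393716  1.3425679 ] [ 0.49946934 -0.00393716  1.3425679 ] [ 0.49946934 -0.00393716  1.3425679 ]
walls 603 ((702.92724609375, 217.88433837890625), (206.01693725585938, 248.84556579589844), 87.35382080078125)
```

```bash
python3 - <<'E'
from h import *
p=get("scene"); save(p,"scene_st",(350,160,470,280),5); save(p,"scene_pail",(240,140,340,220),6)
P=cloud(p)
o=monitor.get_obs(); print(o["t"])
def roi(u0,v0,u1,v1):
    m=np.zeros((400,640),bool); m[v0:v1,u0:u1]=1; return m
s=roi(365,170,455,275)&(P[...,2]>0.15); 
n,l,st,c=cv2.connectedComponentsWithStats(s.astype(np.uint8))
for i in range(1,n): print(st[i],P[l==i].mean(0),P[l==i].min(0),P[l==i].max(0))
w=roi(365,180,460,275)&(abs(P[...,2]-0.032)<0.005)
print("walls",w.sum(),cv2.minAreaRect((P[w][:,:2]*1000).astype(np.float32)))
m=roi(255,155,330,215); g=m&(P[...,2]>0.115); print("grip",g.sum(),P[g].mean(0),P[g].min(0),P[g].max(0))
E
```

```text
1.4
[374 171   1   1   1] [ 1.18007956 -0.1518624   1.19168474] [ 1.18007956 -0.1518624   1.19168474] [ 1.18007956 -0.1518624   1.19168474]
[411 173   1   1   1] [ 1.18007956 -0.1518624   1.19168474] [ 1.18007956 -0.1518624   1.19168474] [ 1.18007956 -0.1518624   1.19168474]
[394 178   1   1   1] [ 1.18007956 -0.1518624   1.19168474] [ 1.18007956 -0.1518624   1.19168474] [ 1.18007956 -0.1518624   1.19168474]
[418 181   1   1   1] [ 1.18007956 -0.1518624   1.19168474] [ 1.18007956 -0.1518624   1.19168474] [ 1.18007956 -0.1518624   1.19168474]
[423 180   8  11  51] [0.63481639 0.25885416 0.18191161] [ 0.61205984 -0.1518624   0.15013608] [1.18007956 0.27697309 1.19168474]
[400 182   1   1   1] [ 1.18007956 -0.1518624   1.19168474] [ 1.18007956 -0.1518624   1.19168474] [ 1.18007956 -0.1518624   1.19168474]
[423 189   2   2   2] [ 1.18007956 -0.1518624   1.19168474] [ 1.18007956 -0.1518624   1.19168474] [ 1.18007956 -0.1518624   1.19168474]
[418 190   1   1   1] [ 1.18007956 -0.1518624   1.19168474] [ 1.18007956 -0.1518624   1.19168474] [ 1.18007956 -0.1518624   1.19168474]
[430 190   9  
[... 4392 characters left out ...]
18624   1.19168474] [ 1.18007956 -0.1518624   1.19168474]
[441 268   1   1   1] [ 1.18007956 -0.1518624   1.19168474] [ 1.18007956 -0.1518624   1.19168474] [ 1.18007956 -0.1518624   1.19168474]
[444 268   1   1   1] [ 1.18007956 -0.1518624   1.19168474] [ 1.18007956 -0.1518624   1.19168474] [ 1.18007956 -0.1518624   1.19168474]
[431 272   1   1   1] [ 1.18007956 -0.1518624   1.19168474] [ 1.18007956 -0.1518624   1.19168474] [ 1.18007956 -0.1518624   1.19168474]
walls 465 ((714.5177001953125, 230.11349487304688), (234.9475555419922, 146.43775939941406), 19.69327163696289)
grip 139 [ 0.56463119 -0.10372424  0.26764827] [ 0.47154049 -0.1518624   0.11526779] [ 1.18007956 -0.04634277  1.19168474]
```

View pics/topcrop.png

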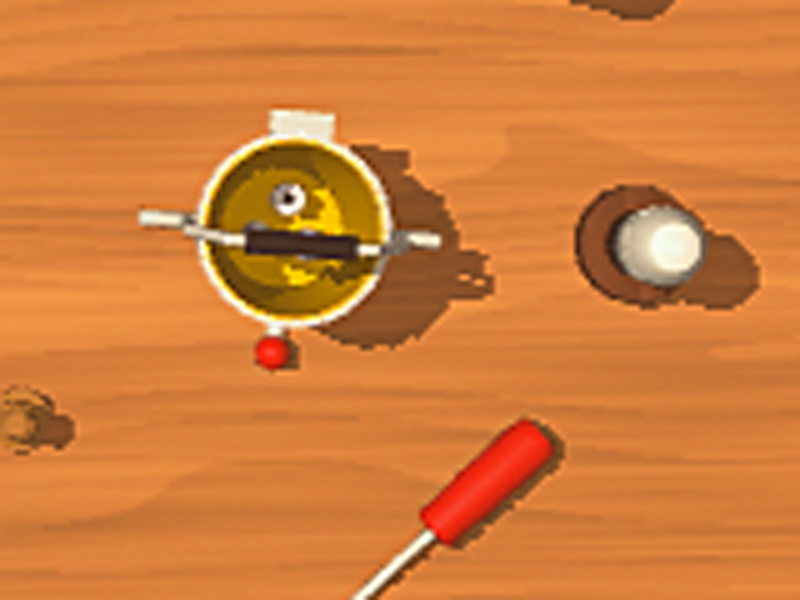

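View pics/scene_pail.png

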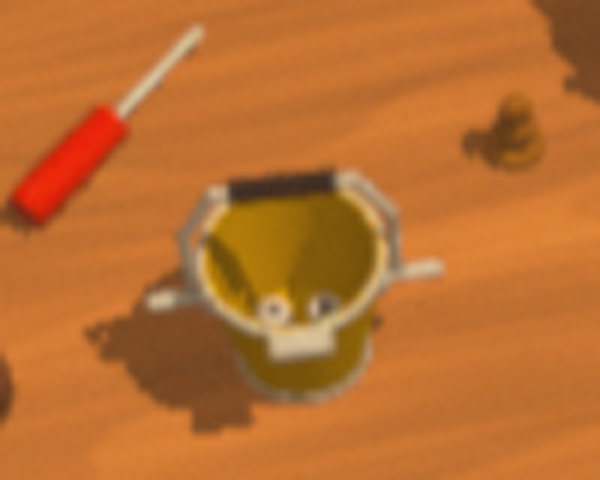

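View pics/standcrop.png

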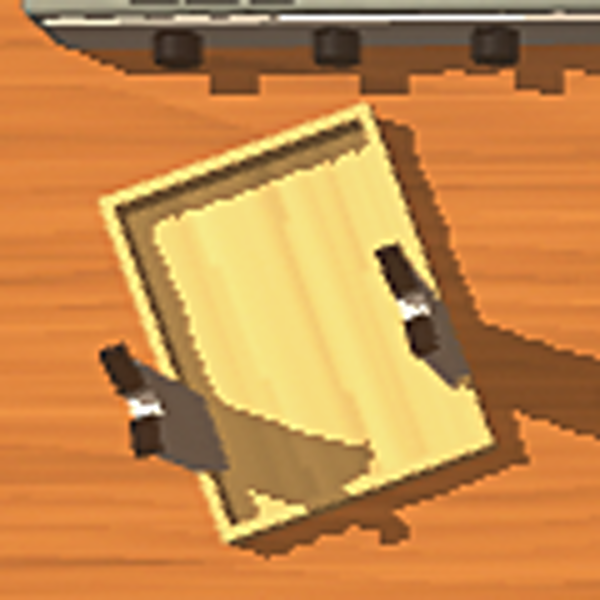

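```bash
cat > m.py <<'E'
from h import *
P=np.load("top_cloud.npy")
def roi(u0,v0,u1,v1):
    m=np.zeros((400,640),bool); m[v0:v1,u0:u1]=1; return m
m=roi(325,195,392,260)&(P[...,2]<0.5)
r=m&(P[...,2]>0.084)&(P[...,2]<0.096); Q=P[r][:,:2]
from scipy.optimize import least_squares
f=lambda a:np.hypot(Q[:,0]-a[0],Q[:,1]-a[1])-0.0435
s=least_squares(f,[0.487,-0.1],loss="soft_l1",f_scale=0.002); c=s.x; print("rim centre",c,np.median(abs(s.fun)))
pin=m&(P[...,2]>0.05)&(P[...,2]<0.075); d=np.hypot(P[...,0]-c[0],P[...,1]-c[1]); pin&=(d>0.056)&(d<0.08)
A=P[pin]; L=A[A[:,1]>c[1]];R=A[A[:,1]<c[1]]; print("pins",len(L),L.mean(0),len(R),R.mean(0)); dv=L.mean(0)-R.mean(0); print("yaw from pins",np.arctan2(-dv[0],dv[1]))
lug=np.array([0.4178,-0.0916]); v=c-lug; print("yaw lug",np.arctan2(v[1],v[0]),np.hypot(*v))
g=m&(P[...,2]>0.115); G=P[g]; print("grip",len(G),np.median(G,0),G.min(0),G.max(0))
k=np.cov(G[:,:2].T); w,V=np.linalg.eigh(k); print("bar dir",V[:,1], np.arctan2(-V[0,1],V[1,1]))
E
python3 m.py
```

```text
rim centre [ 0.4834774  -0.09811793] 0.0018871229701809544
pins 22 [ 0.48831014 -0.03304481  0.06307822] 23 [ 0.47610451 -0.16349963  0.06296843]
yaw from pins -0.09329054329668213
yaw lug -0.09891771230838686 0.06600003476585846
grip 165 [ 0.47662946 -0.09715188  0.14304432] [ 0.4696156  -0.14674054  0.11508899] [ 0.4840575  -0.04781845  0.15195592]
bar dir [0.09269521 0.99569453] -0.09282846956164065
```

```bash
cat >> h.py <<'E'
def plan(target,yaw=None,o=None):
    "tool-frame shift to world TCP target; yaw = desired world angle of tool x (mod pi)"
    o=o or monitor.get_obs(); R=Ro.from_rotvec(o["tool_rot"]).as_matrix()
    d=R.T@(np.array(target)-o["tool_pos"])
    x=R[:,0]; a=np.arctan2(x[1],x[0]); roll=0
    if yaw is not None:
        roll=-((yaw-a+np.pi/2)%np.pi-np.pi/2)
    print("t",round(o["t"],2),"tcp",o["tool_pos"].round(4),"tool z",R[:,2].round(3),"xang",round(a,3),"F",o["contact_force"].round(1),"open",round(o["opening"],4),"q6",o["q"].round(2)); print("shift",d.round(4),"roll",round(roll,3))
    return d,roll
E
python3 -c "
from h import *
plan([0.4766,-0.0972,0.24],-0.095)"
```

```text
t 1.4 tcp [ 0.2621 -0.5673  0.2313] tool z [ 0. -0. -1.] xang -1.138 F [-0.8 -0.  -0.2] open 0.0856 q6 [-1.26  0.05  1.61  0.    1.48 -0.12]
shift [-0.3368 -0.3919 -0.0087] roll -1.043
```

Call:
step_arm(
  targets=[-0.3368,-0.3919,-0.0087,-1.043,-0.3368,-0.3919,-0.0087,-1.043,-0.3368,-0.3919,-0.0087,-1.043,-0.3368,-0.3919,-0.0087,-1.043,-0.3368,-0.3919,-0.0087,-1.043,-0.3368,-0.3919,-0.0087,-1.043,-0.3368,-0.3919,-0.0087,-1.043,-0.3368,-0.3919,-0.0087,-1.043,-0.3368,-0.3919,-0.0087,-1.043,-0.3368,-0.3919,-0.0087,-1.043,-0.3368,-0.3919,-0.0087,-1.043,-0.3368,-0.3919,-0.0087,-1.043],
  grip=0.0854,
  force=40,
)

```text
t: 2.4
tool_pos: [0.4701, -0.1106, 0.2402]
tool_rot: [3.138, -0.149, 0.002]
contact_force: [0.8, -0.7, 0.0]
opening: 0.0854
```

```bash
python3 -c "
from h import *
plan([0.4766,-0.0972,0.24],-0.095)"
```

```text
t 2.4 tcp [ 0.4701 -0.1106  0.2402] tool z [ 0.001 -0.001 -1.   ] xang -0.095 F [ 0.8 -0.7  0. ] open 0.0854 q6 [-0.39 -0.3   1.92 -0.    1.52 -0.29]
shift [ 0.0052 -0.0139  0.0002] roll -0.0
```

Call:
step_arm(
  targets=[0.005,-0.014,0.02,0,0.005,-0.014,0.02,0,0.005,-0.014,0.02,0],
)

```text
t: 2.65
tool_pos: [0.476, -0.0961, 0.2191]
tool_rot: [3.138, -0.145, -0.002]
contact_force: [-0.6, -0.4, -0.6]
opening: 0.0858
```

```bash
python3 -c "
from h import *
p=get('wrist'); save(p,'w1'); print(p['fov_y'],K(p),p['cx'],p['cy'])
r=imaging.mark_of('bail_grip',p)[:2]; print(r)
for k in r: print(atz(p,k['uv'],0.139), p['depth'][int(k['uv'][1]),int(k['uv'][0])])
print(proj(p,[0.4766,-0.0972,0.139]))
plan([0.4766,-0.0972,0.12],-0.095)"
```

```text
65.70646984690485 309.70691628693146 317.9094336697254 205.04822215507411
[{'uv': [315.3, 216.5], 'score': 0.69}]
[ 0.47405851 -0.09863632  0.139     ] 0.23085518
[318.41204633 214.46763552]
t 2.75 tcp [ 0.4764 -0.0978  0.2206] tool z [ 0.001 -0.001 -1.   ] xang -0.096 F [-0.4 -0.2 -0.2] open 0.0857 q6 [-0.36 -0.28  1.94 -0.    1.48 -0.26]
shift [-0.     -0.0007  0.1006] roll -0.001
```

View pics/w1.png

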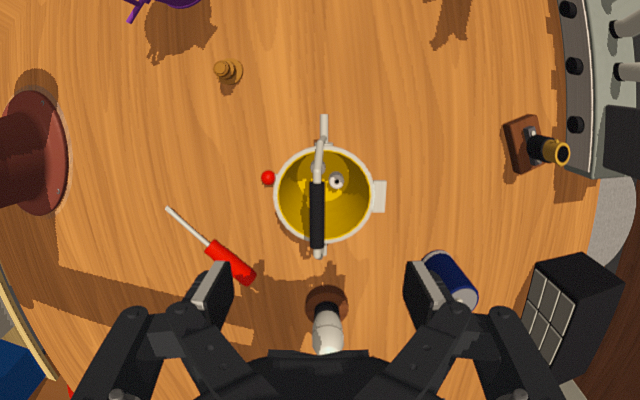

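Call:
step_arm(
  targets=[0,-0.001,0.035,0,0,-0.001,0.07,0,0,-0.001,0.1,0,0,-0.001,0.1,0,0,-0.001,0.1,0],
)

```text
t: 3.17
tool_pos: [0.4756, -0.0977, 0.12]
tool_rot: [3.138, -0.153, -0.002]
contact_force: [0.3, 0.3, -0.1]
opening: 0.0855
```

Call:
step_arm(
  targets=[0,0,0,0,0,0,0,0,0,0,0,0,0,0,0,0,0,0,0,0,0,0,0,0,0,0,0,0,0,0,0,0],
  grip=0.0,
  force=50,
)

```text
t: 3.83
tool_pos: [0.476, -0.0978, 0.1208]
tool_rot: [3.137, -0.153, -0.001]
contact_force: [-0.4, -0.2, 4.4]
opening: 0.0103
```

```bash
python3 -c "
from h import *
P=np.load('top_cloud.npy')
# stand refine
def med(u0,v0,u1,v1,z0=0.164,z1=0.182):
    Q=P[v0:v1,u0:u1].reshape(-1,3); Q=Q[(Q[:,2]>z0)&(Q[:,2]<z1)]; return Q.mean(0),len(Q),(Q.min(0)+Q.max(0))/2
for b in [(243,126,256,141),(250,140,262,154),(188,147,201,160),(194,160,206,174)]: print(med(*b))
plan([0.4766,-0.0972,0.30])"
```

```text
(array([0.69876884, 0.15382451, 0.16878943]), 32, array([0.6977256 , 0.15337337, 0.1708298 ]))
(array([0.66142375, 0.14077554, 0.16912042]), 32, array([0.66136018, 0.14038761, 0.17085256]))
(array([0.65402041, 0.27862032, 0.16922766]), 31, array([0.65373166, 0.27738837, 0.16981704]))
(array([0.61740887, 0.26506473, 0.16879803]), 32, array([0.61718948, 0.26557221, 0.16897962]))
t 3.83 tcp [ 0.476  -0.0978  0.1208] tool z [-0.    -0.001 -1.   ] xang -0.098 F [-0.4 -0.2  4.4] open 0.0103 q6 [-0.36 -0.19  2.04 -0.    1.3  -0.26]
shift [ 0.0005 -0.0005 -0.1792] roll 0
```

Call:
step_arm(
  targets=[0,0,-0.008,0,0,0,-0.022,0,0,0,-0.042,0,0,0,-0.065,0,0,0,-0.09,0,0,0,-0.115,0,0,0,-0.138,0,0,0,-0.157,0,0,0,-0.172,0,0,0,-0.18,0,0,0,-0.18,0],
)

```text
t: 4.75
tool_pos: [0.4766, -0.0978, 0.3025]
tool_rot: [3.136, -0.153, 0.004]
contact_force: [0.7, 0.1, -3.5]
opening: 0.01
```

```bash
python3 -c "
from h import *
p=get('scene'); save(p,'s2',(220,60,420,220),4)
# pre-approach: 0.15 m behind seat along stand -x, at same height
y=0.343; S=np.array([0.6579,0.2096]); ex=np.array([np.cos(y),np.sin(y)])
b=S-0.0*ex
plan([*(S-0.17*ex),0.30],y); plan([*S,0.30],y)"
```

```text
t 4.8 tcp [ 0.4761 -0.0977  0.3008] tool z [-0.    -0.001 -1.   ] xang -0.097 F [ 0.5  0.  -3.7] open 0.0103 q6 [-0.36 -0.32  1.84 -0.    1.62 -0.26]
shift [-0.0027 -0.251   0.0006] roll -0.44
t 4.8 tcp [ 0.4761 -0.0977  0.3008] tool z [-0.    -0.001 -1.   ] xang -0.097 F [ 0.5  0.  -3.7] open 0.0103 q6 [-0.36 -0.32  1.84 -0.    1.62 -0.26]
shift [ 0.151  -0.3235  0.0006] roll -0.44
```

View pics/s2.png

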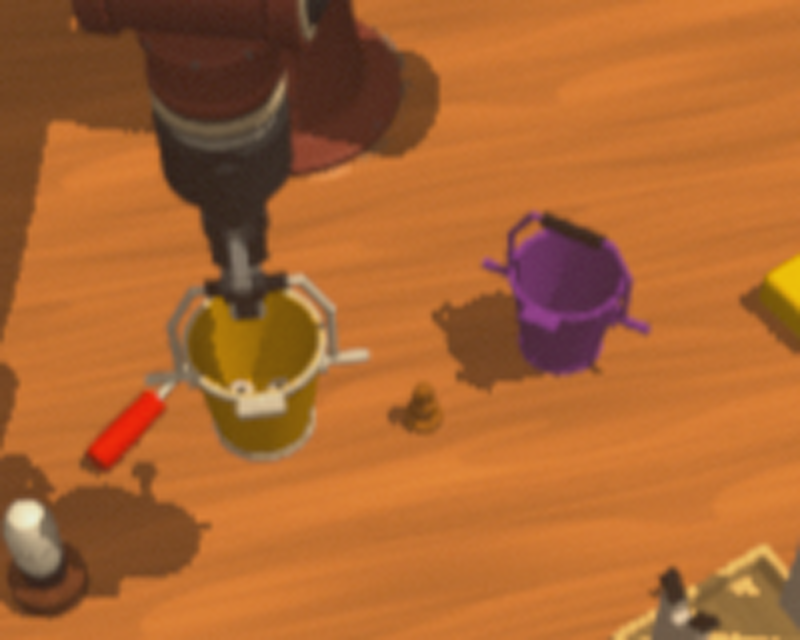

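Call:
step_arm(
  targets=[0.002,-0.005,0,-0.01,0.008,-0.016,0,-0.02,0.015,-0.032,0,-0.045,0.026,-0.055,0,-0.075,0.037,-0.079,0,-0.108,0.049,-0.105,0,-0.143,0.062,-0.133,0,-0.18,0.075,-0.16,0,-0.218,0.088,-0.188,0,-0.255,0.1,-0.215,0,-0.293,0.112,-0.241,0,-0.328,0.124,-0.265,0,-0.36],
)

```text
t: 5.8
tool_pos: [0.6252, 0.1571, 0.2983]
tool_rot: [-3.114, -0.417, 0.005]
contact_force: [0.0, 0.0, -2.7]
opening: 0.0101
```

```bash
python3 -c "
from h import *
y=0.343; S=np.array([0.6579,0.2096])
plan([*S,0.30],y)"
```

```text
t 5.8 tcp [0.6252 0.1571 0.2983] tool z [-0.003 -0.    -1.   ] xang 0.266 F [ 0.   0.  -2.7] open 0.0101 q6 [ 0.13  0.07  1.48  0.    1.59 -0.14]
shift [ 0.0453 -0.0421 -0.0018] roll -0.077
```

Call:
step_arm(
  targets=[0.018,-0.017,0,-0.03,0.031,-0.029,0,-0.054,0.04,-0.037,-0.001,-0.07,0.0445,-0.0415,-0.002,-0.077,0.0453,-0.0421,-0.002,-0.077,0.0453,-0.0421,-0.002,-0.077,0.0453,-0.0421,-0.002,-0.077],
)

```text
t: 6.38
tool_pos: [0.6575, 0.2093, 0.2996]
tool_rot: [3.095, 0.536, -0.007]
contact_force: [-0.4, -1.2, -2.7]
opening: 0.0102
```

```bash
cat > chk.py <<'E'
from h import *
import sys
tag=sys.argv[1]
y=0.343; S=np.array([0.6579,0.2096])
t=get("top"); s=get("scene"); save(t,"t"+tag,(170,60,310,200),5); save(s,"s"+tag,(340,100,480,240),5)
w=get("wrist"); save(w,"w"+tag)
plan([*S,0.30],y)
E
python3 chk.py 3
```

```text
t 6.53 tcp [0.6577 0.2089 0.3003] tool z [-0.003 -0.    -1.   ] xang 0.342 F [-1.1  0.1 -3.4] open 0.0103 q6 [ 0.2   0.18  1.37  0.    1.6  -0.14]
shift [ 0.0004 -0.0006  0.0003] roll -0.001
```

View pics/t3.png

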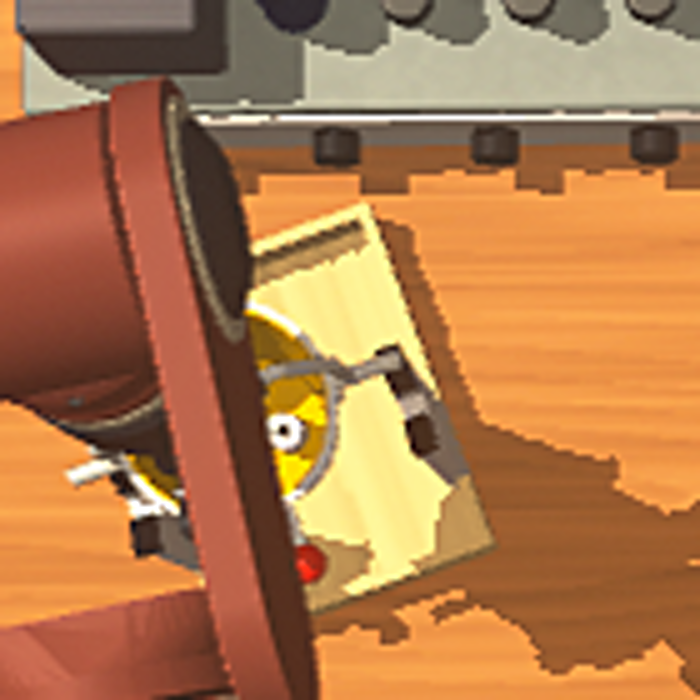

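View pics/s3.png

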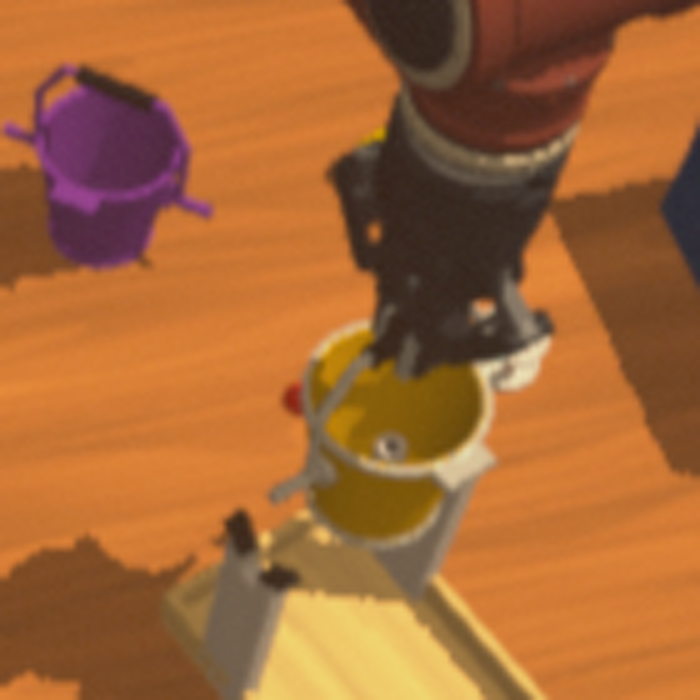

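View pics/w3.png

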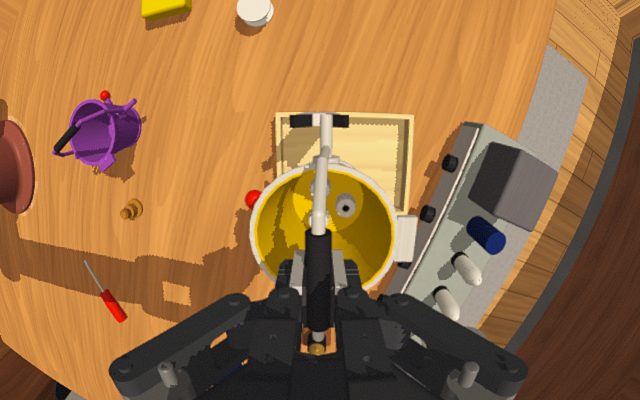

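```bash
cat > pin.py <<'E'
from h import *
t=get("top"); w=get("wrist")
y=0.343; S=np.array([0.6579,0.2096]); ex=np.array([np.cos(y),np.sin(y)]); ey=np.array([-np.sin(y),np.cos(y)])
def sf(X): d=np.array(X[:2])-S; return np.round([d@ex,d@ey,X[2]],4)
C=cloud(t); ok=(C[...,2]>0.215)&(C[...,2]<0.25)
for (u0,u1,v0,v1) in [(238,256,124,142),(178,200,148,164)]:
    m=np.zeros_like(ok); m[v0:v1,u0:u1]=1; Q=C[m&ok]; q=np.array([sf(x) for x in Q]); q=q[abs(q[:,1])>0.05]
    print("top pin",len(q),np.median(q,0),q.min(0),q.max(0))
f=K(w); v,u=np.mgrid[0:400,0:640]; dx=(u-w["cx"])/f; dy=(v-w["cy"])/f; r=np.hypot(dx,dy)+1e-9; k=np.tan(np.minimum(r,1.4))/r
D=w["depth"]; W=(np.stack([dx*k*D,dy*k*D,D],-1)-np.array(w["t"]))@np.array(w["R"])
m=np.zeros(D.shape,bool); m[105:165,285:355]=1; m&=D>0
Q=np.array([sf(x) for x in W[m]])
a=Q[(Q[:,2]>0.15)&(Q[:,2]<0.19)]; print("upright top",len(a),np.median(a,0),a.min(0),a.max(0))
a=Q[(Q[:,2]>0.22)&(Q[:,2]<0.26)&(Q[:,1]>0.055)]; print("pin",len(a),np.median(a,0),a.min(0),a.max(0))
E
python3 pin.py
```

```text
top pin 40 [ 0.0042  -0.06415  0.2422 ] [ 0.0005 -0.0743  0.2376] [ 0.0086 -0.0515  0.2475]
top pin 34 [0.0033  0.0648  0.24215] [0.0008 0.0514 0.2374] [0.0088 0.0733 0.2478]
upright top 562 [-0.00805  0.0671   0.1701 ] [-0.0257  0.0311  0.1582] [0.0271 0.0734 0.1899]
pin 390 [0.0052 0.065  0.244 ] [0.0013 0.0551 0.2401] [0.0092 0.0747 0.2466]
```

Call:
step_arm(
  targets=[-0.004,-0.0005,0.01,0,-0.004,-0.0005,0.025,0,-0.004,-0.0005,0.042,0,-0.004,-0.0005,0.058,0,-0.004,-0.0005,0.072,0,-0.004,-0.0005,0.083,0,-0.004,-0.0005,0.09,0,-0.004,-0.0005,0.095,0,-0.004,-0.0005,0.098,0,-0.004,-0.0005,0.098,0],
)

```text
t: 7.47
tool_pos: [0.6547, 0.2086, 0.2058]
tool_rot: [-3.095, -0.535, -0.002]
contact_force: [-1.4, 1.3, 3.5]
opening: 0.0101
```

```bash
sed -e 's/0.215/0.12/;s/<0.25)/<0.165)/' pin.py > pin2.py; python3 chk.py 4; python3 - <<'E'
exec(open('pin.py').read().split("f=K(w)")[0].replace("0.215","0.13").replace("0.25)","0.155)"))
save(w,"w4b",(240,60,440,200),4)
E
```

```text
t 7.62 tcp [0.6547 0.2086 0.2058] tool z [ 0.001  0.001 -1.   ] xang 0.342 F [-3.4  0.3  6.4] open 0.0103 q6 [ 0.2   0.21  1.48  0.    1.45 -0.14]
shift [ 0.0035  0.0001 -0.0942] roll -0.001
top pin 26 [ 0.00465 -0.06795  0.14635] [-0.0025 -0.0732  0.134 ] [ 0.0167 -0.0585  0.1533]
top pin 26 [0.0018  0.06785 0.14815] [-0.0057  0.0621  0.1371] [0.007  0.0742 0.1549]
```

View pics/s4.png

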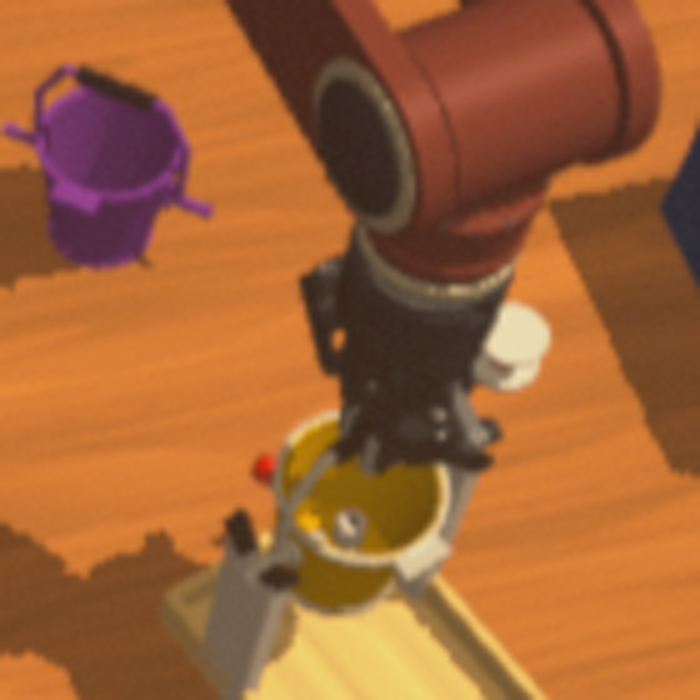

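View pics/w4b.png

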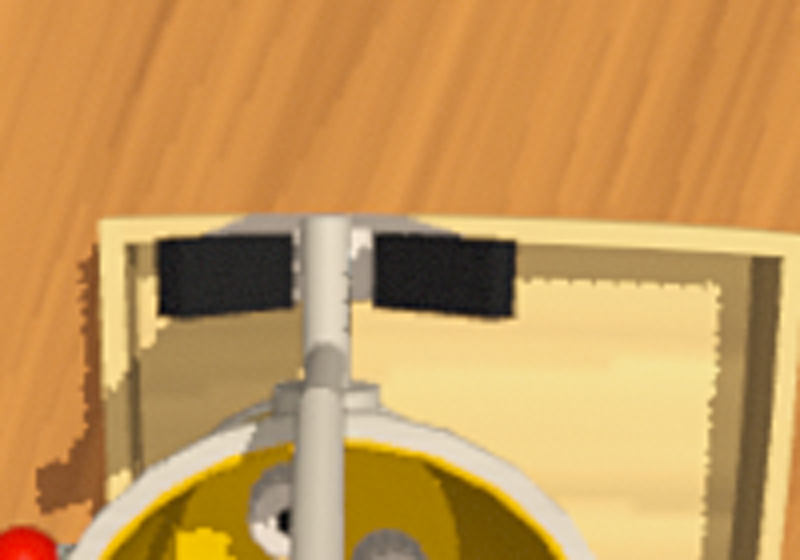

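Call:
step_arm(
  targets=[0,0,0,0,0,0,0,0,0,0,0,0,0,0,0,0,0,0,-0.005,0,0,0,-0.025,0,0,0,-0.055,0,0,0,-0.09,0,0,0,-0.12,0,0,0,-0.12,0],
  grip=0.0854,
)

```text
t: 8.55
tool_pos: [0.657, 0.209, 0.3356]
tool_rot: [-3.095, -0.535, -0.024]
contact_force: [0.4, 0.3, 1.3]
opening: 0.0855
```

```bash
python3 chk.py 5; python3 -c "
from h import *
w=get('wrist'); 
for k in ['pail_lug']: print(imaging.mark_of(k,w))"
```

```text
t 8.7 tcp [0.6546 0.2085 0.3259] tool z [ 0.002  0.001 -1.   ] xang 0.342 F [-0.3  0.6  0.2] open 0.0853 q6 [ 0.2   0.16  1.34  0.    1.64 -0.14]
shift [0.0035 0.0001 0.0259] roll -0.001
[{'uv': [268.8, 174.5], 'score': 0.8}, {'uv': [182.5, 394.3], 'score': 0.68}, {'uv': [114.8, 94.9], 'score': 0.56}, {'uv': [156.0, 361.2], 'score': 0.39}, {'uv': [316.0, 160.5], 'score': 0.23}]
```

View pics/s5.png

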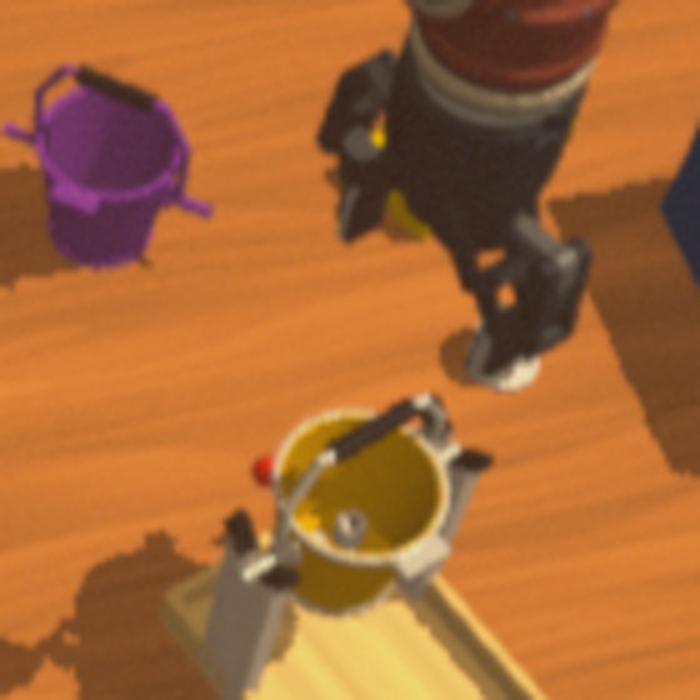

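View pics/w5.png

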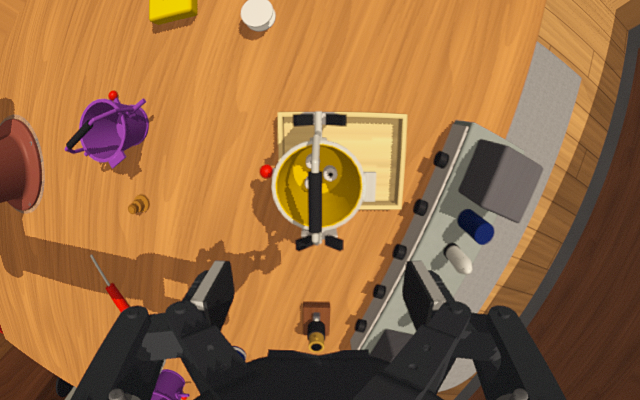

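Call:
step_arm(
  targets=[0.2,0,-0.3,-1.571,0.2,0,-0.3,-1.571,0.2,0,-0.3,-1.571,0.2,0,-0.3,-1.571,0.2,0,-0.3,-1.571,0.2,0,-0.3,-1.571,0.2,0,-0.3,-1.571,0.2,0,-0.3,-1.571,0.2,0,-0.3,-1.571,0.2,0,-0.3,-1.571,0.2,0,-0.3,-1.571,0.2,0,-0.3,-1.571],
)

```text
t: 9.8
tool_pos: [0.8027, 0.2623, 0.5873]
tool_rot: [2.013, 2.38, 0.075]
contact_force: [-0.7, 0.3, 0.5]
opening: 0.0854
```

```bash
python3 -c "
from h import *
plan([0.85,0.28,0.63],1.914)"
```

```text
t 9.8 tcp [0.8027 0.2623 0.5873] tool z [ 0.049  0.022 -0.999] xang 1.738 F [-0.7  0.3  0.5] open 0.0854 q6 [ 0.22  0.79  0.06  0.01  2.24 -1.51]
shift [ 0.0102  0.0517 -0.0399] roll -0.176
```

Call:
step_arm(
  targets=[0,0.15,0,-0.176,0,0.15,0,-0.176,0,0.15,0,-0.176,0,0.15,0,-0.176,0,0.15,0,-0.176,0,0.15,0,-0.176],
)

```text
t: 10.3
tool_pos: [0.852, 0.2589, 0.5323]
tool_rot: [1.786, 2.531, 0.101]
contact_force: [0.2, 1.1, 1.2]
opening: 0.0851
```

```bash
python3 -c "
from h import *
plan([0.85,0.28,0.63],1.914)"
```

```text
t 10.3 tcp [0.852  0.2589 0.5323] tool z [ 0.072  0.029 -0.997] xang 1.913 F [0.2 1.1 1.2] open 0.0851 q6 [ 0.21  0.86  0.06  0.02  2.15 -1.7 ]
shift [ 0.0209  0.0128 -0.097 ] roll -0.001
```

Call:
step_arm(
  targets=[0,0.3,-0.3,0,0,0.3,-0.3,0,0,0.3,-0.3,0,0,0.3,-0.3,0,0,0.3,-0.3,0,0,0.3,-0.3,0],
)

```text
t: 10.8
tool_pos: [0.8281, 0.2576, 0.5779]
tool_rot: [1.775, 2.516, 0.136]
contact_force: [0.4, -0.2, -0.5]
opening: 0.0856
```

```bash
python3 -c "
from h import *
plan([0.85,0.28,0.63],1.914)"
```

```text
t 10.8 tcp [0.8281 0.2576 0.5779] tool z [ 0.099  0.037 -0.994] xang 1.913 F [ 0.4 -0.2 -0.5] open 0.0856 q6 [ 0.21  0.81  0.05  0.02  2.17 -1.69]
shift [ 0.0138  0.0335 -0.0488] roll -0.001
```

```bash
python3 -c "
from h import *
for i in range(2): print(monitor.get_obs()['q'])
"
```

```text
[ 0.21085158  0.80872805  0.05498658  0.01907543  2.17258661 -1.69031737]
[ 0.21085158  0.80872805  0.05498658  0.01907543  2.17258661 -1.69031737]
```

Call:
step_arm(
  targets=[0,0.3,-0.2,0,0,0.3,-0.2,0],
)

```text
t: 10.97
tool_pos: [0.831, 0.2609, 0.5849]
tool_rot: [1.763, 2.5, 0.171]
contact_force: [-0.1, -0.4, -0.5]
opening: 0.0854
```

Call:
step_arm(
  targets=[0,0.3,-0.2,0,0,0.3,-0.2,0],
)

```text
t: 11.13
tool_pos: [0.8328, 0.2639, 0.5931]
tool_rot: [1.752, 2.484, 0.205]
contact_force: [-0.2, -0.1, 0.5]
opening: 0.0856
```

```bash
python3 -c "
from h import *
plan([0.85,0.28,0.63],1.914);print(monitor.get_obs()['q'])"
```

```text
t 11.13 tcp [0.8328 0.2639 0.5931] tool z [ 0.154  0.055 -0.986] xang 1.913 F [-0.2 -0.1  0.5] open 0.0856 q6 [ 0.22  0.79  0.06  0.02  2.13 -1.68]
shift [ 0.0094  0.0273 -0.0329] roll -0.001
[ 0.2152393   0.79296923  0.05517066  0.02400105  2.12999157 -1.68311848]
```

Call:
step_arm(
  targets=[0,0.3,-0.2,0],
)

```text
t: 11.22
tool_pos: [0.8353, 0.2657, 0.5986]
tool_rot: [1.743, 2.471, 0.232]
contact_force: [0.0, 0.4, -1.0]
opening: 0.0851
```

Call:
step_arm(
  targets=[0,0.3,-0.2,0],
)

```text
t: 11.3
tool_pos: [0.8369, 0.2673, 0.6062]
tool_rot: [1.733, 2.457, 0.261]
contact_force: [1.0, -0.9, -0.8]
opening: 0.0855
```

Call:
step_arm(
  targets=[0,0.3,-0.2,0],
)

```text
t: 11.38
tool_pos: [0.8381, 0.2688, 0.6146]
tool_rot: [1.723, 2.442, 0.29]
contact_force: [-0.0, 0.3, 0.7]
opening: 0.0854
```

Call:
step_arm(
  targets=[0,0.3,-0.2,0],
)

```text
t: 11.47
tool_pos: [0.8389, 0.2701, 0.6236]
tool_rot: [1.713, 2.427, 0.319]
contact_force: [0.2, 0.1, 0.7]
opening: 0.085
```

```bash
python3 -c "
from h import *
plan([0.85,0.28,0.63],1.914);print(monitor.get_obs()['q'])"
```

```text
t 11.47 tcp [0.8389 0.2701 0.6236] tool z [ 0.247  0.084 -0.965] xang 1.912 F [0.2 0.1 0.7] open 0.085 q6 [ 0.22  0.76  0.06  0.03  2.06 -1.68]
shift [ 0.0056  0.015  -0.0026] roll -0.002
[ 0.21793621  0.76237392  0.05582141  0.03304024  2.061067   -1.67516688]
```

Call:
step_arm(
  targets=[0,0.3,-0.2,0],
)

```text
t: 11.55
tool_pos: [0.8394, 0.2713, 0.6331]
tool_rot: [1.702, 2.411, 0.348]
contact_force: [-0.2, 0.0, -0.3]
opening: 0.0851
```

Call:
step_arm(
  targets=[0,0.3,-0.2,0],
)

```text
t: 11.63
tool_pos: [0.8395, 0.2722, 0.6432]
tool_rot: [1.691, 2.395, 0.378]
contact_force: [0.3, -0.3, -0.3]
opening: 0.0853
```

Call:
step_arm(
  targets=[0,0.3,-0.2,0],
)

```text
t: 11.72
tool_pos: [0.8391, 0.2731, 0.6538]
tool_rot: [1.679, 2.38, 0.406]
contact_force: [-1.2, 0.3, 0.2]
opening: 0.0854
```

Call:
step_arm(
  targets=[0,0.3,-0.2,0],
)

```text
t: 11.8
tool_pos: [0.8383, 0.2737, 0.6649]
tool_rot: [1.668, 2.363, 0.435]
contact_force: [0.6, -0.5, 0.0]
opening: 0.0855
```

Call:
step_arm(
  targets=[0,0.3,-0.2,0],
)

```text
t: 11.88
tool_pos: [0.8371, 0.2741, 0.6764]
tool_rot: [1.657, 2.347, 0.463]
contact_force: [0.2, -1.0, -0.5]
opening: 0.0854
```

Call:
step_arm(
  targets=[0,0.3,-0.2,0],
)

```text
t: 11.97
tool_pos: [0.8353, 0.2744, 0.6883]
tool_rot: [1.645, 2.331, 0.491]
contact_force: [0.3, -0.2, 0.0]
opening: 0.0856
```

```bash
python3 -c "
from h import *
plan([0.85,0.28,0.63],1.914);print(monitor.get_obs()['q'])"
```

```text
t 11.97 tcp [0.8353 0.2744 0.6883] tool z [ 0.387  0.13  -0.913] xang 1.911 F [ 0.3 -0.2  0. ] open 0.0856 q6 [ 0.22  0.7   0.06  0.05  1.97 -1.67]
shift [ 0.0008 -0.0094  0.0597] roll -0.003
[ 0.21920488  0.698401    0.05591603  0.04648212  1.96867696 -1.66600739]
```

Call:
step_arm(
  targets=[0,0.3,-0.1,0],
)

```text
t: 12.05
tool_pos: [0.8389, 0.2766, 0.6958]
tool_rot: [1.631, 2.311, 0.523]
contact_force: [-1.7, -0.1, 1.0]
opening: 0.0856
```

Call:
step_arm(
  targets=[0,0.3,-0.1,0],
)

```text
t: 12.13
tool_pos: [0.8446, 0.2793, 0.6999]
tool_rot: [1.618, 2.293, 0.552]
contact_force: [0.8, -0.3, 0.3]
opening: 0.0854
```

Call:
step_arm(
  targets=[0,0.3,-0.1,0],
)

```text
t: 12.22
tool_pos: [0.8489, 0.2816, 0.7054]
tool_rot: [1.606, 2.275, 0.579]
contact_force: [0.3, -0.1, 0.7]
opening: 0.0853
```

Call:
step_arm(
  targets=[0,0.3,-0.1,0],
)

```text
t: 12.3
tool_pos: [0.8521, 0.2835, 0.712]
tool_rot: [1.594, 2.258, 0.606]
contact_force: [0.2, 0.5, -0.5]
opening: 0.0852
```

Call:
step_arm(
  targets=[0,0.3,-0.1,0],
)

```text
t: 12.38
tool_pos: [0.8544, 0.285, 0.7196]
tool_rot: [1.581, 2.24, 0.633]
contact_force: [0.4, 0.3, 0.6]
opening: 0.0856
```

Call:
step_arm(
  targets=[0,0.3,-0.1,0],
)

```text
t: 12.47
tool_pos: [0.8561, 0.2864, 0.728]
tool_rot: [1.569, 2.222, 0.66]
contact_force: [0.4, 0.4, -0.1]
opening: 0.0858
```

```bash
python3 -c "
from h import *
y=0.343; S=np.array([0.6579,0.2096]); ex=np.array([np.cos(y),np.sin(y)])
o=monitor.get_obs(); R=Ro.from_rotvec(o['tool_rot']).as_matrix(); print(R)
plan([*(S-0.2*ex),0.30],1.914);print(o['q'])"
```

```text
[[-0.33189806  0.78499618  0.52309146]
 [ 0.94326086  0.28213399  0.17509814]
 [-0.01013051  0.55152643 -0.8340959 ]]
t 12.47 tcp [0.8561 0.2864 0.728 ] tool z [ 0.523  0.175 -0.834] xang 1.909 F [ 0.4  0.4 -0.1] open 0.0858 q6 [ 0.22  0.67  0.06  0.06  1.83 -1.66]
shift [-0.0033 -0.5801  0.1296] roll -0.005
[ 0.22353024  0.67486455  0.05612253  0.05668297  1.82818339 -1.65778084]
```

```bash
cat > lug.py <<'E'
from h import *
y=0.343; S=np.array([0.6579,0.2096]); ex=np.array([np.cos(y),np.sin(y)]); ey=np.array([-np.sin(y),np.cos(y)])
def sf(X): d=np.array(X[:2])-S; return np.round([d@ex,d@ey,X[2]],4)
import sys
z=float(sys.argv[1]) if len(sys.argv)>1 else 0.096
for n in ["top","scene"]:
    p=get(n); save(p,"lug_"+n+"%.0f"%(monitor.get_obs()["t"]*100),(170,60,310,200) if n=="top" else (340,100,480,240),5)
    hsv=cv2.cvtColor(p["color"],cv2.COLOR_RGB2HSV)
    red=((hsv[...,0]<6)|(hsv[...,0]>174))&(hsv[...,1]>190)&(hsv[...,2]>90)
    C=cloud(p); d=np.hypot(C[...,0]-S[0],C[...,1]-S[1])
    red&=(d<0.15)&(C[...,2]>0.05)&(C[...,2]<0.3)
    nn,l,st,c=cv2.connectedComponentsWithStats(red.astype(np.uint8))
    for i in range(1,nn):
        if st[i,4]>=4: print(n,st[i],c[i].round(1),"ray@z",sf(atz(p,c[i],z)),"surf",sf(np.median(C[l==i],0)),"cam",sf(-np.array(p["R"]).T@np.array(p["t"])))
E
python3 lug.py
```

```text
top [235 176   7   7  37] [238.1 179.2] ray@z [-0.065   0.0012  0.096 ] surf [-6.560e-02 -1.000e-04  1.026e-01] cam [-0.221  -0.1478  1.3426]
scene [392 192   2   3   5] [392.6 193.2] ray@z [-0.0678  0.0015  0.096 ] surf [-0.0652 -0.0025  0.1051] cam [ 0.3702 -0.516   1.1917]
```

```bash
cat > pg.py <<'E'
from h import *
import sys
y=0.343; S=np.array([0.6579,0.2096]); ex=np.array([np.cos(y),np.sin(y)]); ey=np.array([-np.sin(y),np.cos(y)])
def fs(a,b,z): return np.array([*(S+a*ex+b*ey),z])
back=float(sys.argv[1]); B=fs(float(sys.argv[2]) if len(sys.argv)>2 else -0.0645,0.0005,float(sys.argv[3]) if len(sys.argv)>3 else 0.096)
o=monitor.get_obs(); R=Ro.from_rotvec(o["tool_rot"]).as_matrix()
print("target",(B+(0.019-back)*R[:,2]).round(4))
plan(B+(0.019-back)*R[:,2],1.914)
print("tilt",np.degrees(np.arccos(-R[2,2])).round(1),"grasp in stand",((o["tool_pos"]-0.019*R[:,2])[:2]-S)@np.array([ex,ey]).T,(o["tool_pos"]-0.019*R[:,2])[2])
E
python3 pg.py 0.09
```

```text
target [0.5598 0.1759 0.1552]
t 12.57 tcp [0.8548 0.2862 0.73  ] tool z [ 0.524  0.175 -0.833] xang 1.909 F [-0.1 -0.2  0.7] open 0.0854 q6 [ 0.22  0.67  0.06  0.06  1.83 -1.66]
shift [-0.     -0.5802  0.3049] roll -0.005
tilt 33.6 grasp in stand [0.20069845 0.0061102 ] 0.7458112013839139
```

Call:
step_arm(
  targets=[0,-0.58,0.305,0,0,-0.58,0.305,0,0,-0.58,0.305,0,0,-0.58,0.305,0,0,-0.58,0.305,0,0,-0.58,0.305,0,0,-0.58,0.305,0,0,-0.58,0.305,0,0,-0.58,0.305,0,0,-0.58,0.305,0,0,-0.58,0.305,0,0,-0.58,0.305,0],
)

```text
t: 13.57
tool_pos: [0.6547, 0.2111, 0.338]
tool_rot: [1.568, 2.221, 0.661]
contact_force: [1.0, -0.4, -1.4]
opening: 0.0853
```

```bash
python3 pg.py 0.09
```

```text
target [0.5597 0.1759 0.1551]
t 13.57 tcp [0.6547 0.2111 0.338 ] tool z [ 0.525  0.175 -0.833] xang 1.909 F [ 1.  -0.4 -1.4] open 0.0853 q6 [ 0.17 -0.2   1.75  0.1   1.01 -1.77]
shift [ 0.0003 -0.1855  0.0963] roll -0.005
tilt 33.6 grasp in stand [-0.01298717  0.00272698] 0.3538372348732443
```

Call:
step_arm(
  targets=[0,-0.04,0.005,0,0,-0.08,0.01,0,0,-0.12,0.02,-0.005,0,-0.155,0.04,-0.005,0,-0.18,0.07,-0.005,0,-0.1855,0.095,-0.005,0,-0.1855,0.0963,-0.005,0,-0.1855,0.0963,-0.005,0,-0.1855,0.0963,-0.005],
)

```text
t: 14.32
tool_pos: [0.5612, 0.1759, 0.1577]
tool_rot: [1.56, 2.222, 0.662]
contact_force: [0.4, 0.6, 0.7]
opening: 0.0852
```

```bash
python3 pg.py 0.0; python3 -c "
from h import *
p=get('wrist'); save(p,'w6'); print(imaging.mark_of('pail_lug',p)[:2]); y=0.343
print(proj(p,[0.6579-0.0645*np.cos(y)-.0005*np.sin(y),0.2096-0.0645*np.sin(y)+.0005*np.cos(y),0.096]))
s=get('scene'); save(s,'s6',(340,100,480,240),5)"
```

```text
target [0.607  0.1917 0.0802]
t 14.32 tcp [0.5612 0.1759 0.1577] tool z [ 0.527  0.176 -0.831] xang 1.913 F [0.4 0.6 0.7] open 0.0852 q6 [ 0.12 -0.33  2.16  0.16  0.73 -1.88]
shift [ 0.0006 -0.0028  0.0914] roll -0.001
tilt 33.8 grasp in stand [-0.11299257  0.00101293] 0.17354255347923178
[{'uv': [321.8, 211.9], 'score': 0.75}]
[319.13057556 212.02670087]
```

View pics/w6.png

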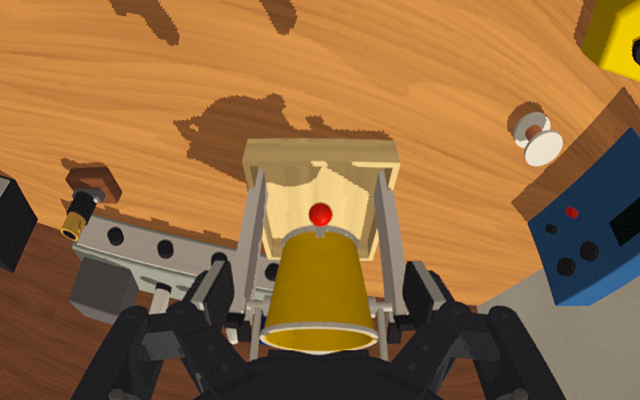

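View pics/s6.png

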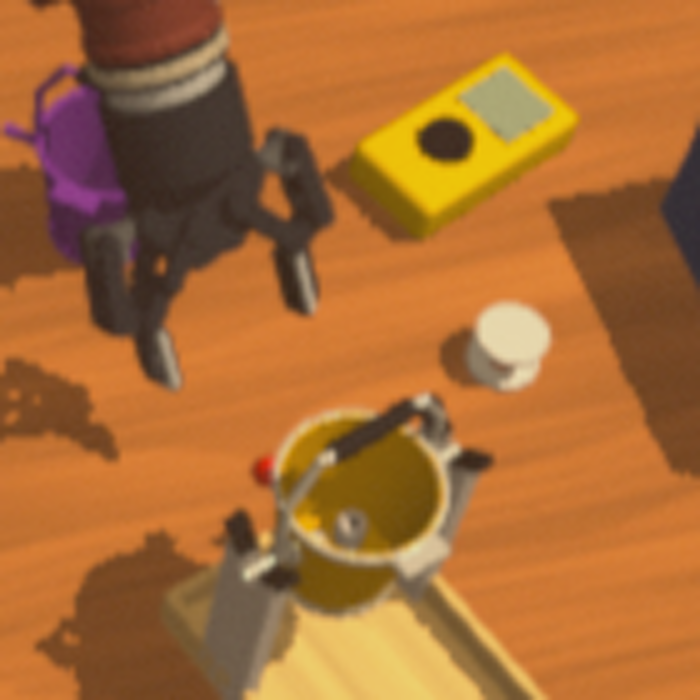

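Call:
step_arm(
  targets=[0.0006,-0.0028,0.03,0,0.0006,-0.0028,0.055,0,0.0006,-0.0028,0.075,0,0.0006,-0.0028,0.088,0,0.0006,-0.0028,0.0914,0,0.0006,-0.0028,0.0914,0],
  grip=0.05,
)

```text
t: 14.97
tool_pos: [0.608, 0.1919, 0.0816]
tool_rot: [1.558, 2.221, 0.664]
contact_force: [0.3, -0.1, 0.2]
opening: 0.05
```

```bash
python3 pg.py 0.0; python3 lug.py; python3 -c "
from h import *
p=get('wrist'); save(p,'w7',(200,120,440,300),3)"
```

```text
target [0.607  0.1917 0.0802]
t 14.97 tcp [0.608  0.1919 0.0816] tool z [ 0.529  0.176 -0.83 ] xang 1.914 F [ 0.3 -0.1  0.2] open 0.05 q6 [ 0.15 -0.08  2.09  0.19  0.55 -1.9 ]
shift [ 0.0001 -0.0016  0.0006] roll -0.0
tilt 33.9 grasp in stand [-0.06351121  0.0003821 ] 0.09734953577185856
top [235 176   7   7  39] [238.1 179.3] ray@z [-0.0651  0.0011  0.096 ] surf [-6.570e-02 -1.000e-04  1.031e-01] cam [-0.221  -0.1478  1.3426]
scene [391 192   3   4   9] [392.1 193.3] ray@z [-0.0682  0.0001  0.096 ] surf [-0.066  -0.0033  0.1008] cam [ 0.3702 -0.516   1.1917]
```

View pics/w7.png

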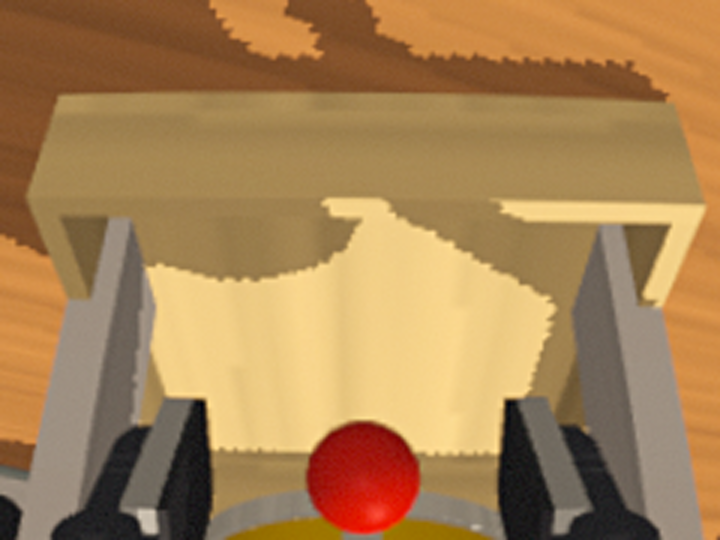

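Call:
step_arm(
  targets=[0,-0.0015,0,0,0,-0.0015,0,0,0,-0.0015,0,0,0,-0.0015,0,0,0,-0.0015,0,0,0,-0.0015,0,0],
  grip=0.0,
  force=40,
)

```text
t: 15.62
tool_pos: [0.6077, 0.1916, 0.0832]
tool_rot: [1.556, 2.218, 0.667]
contact_force: [1.1, 0.6, 0.5]
opening: 0.0151
```

```bash
python3 pg.py 0.0; cat > arc.py <<'E'
from h import *
import sys
y=0.343; th0,th1,n=float(sys.argv[1]),float(sys.argv[2]),int(sys.argv[3])
ex=np.array([np.cos(y),np.sin(y),0]); ez=np.array([0,0,1.])
o=monitor.get_obs(); R=Ro.from_rotvec(o["tool_rot"]).as_matrix()
a=np.array([-0.064,-0.049])
def pos(t):
    t=np.radians(t); c,s=np.cos(t),np.sin(t); return (a[0]*c+a[1]*s)*ex+(-a[0]*s+a[1]*c)*ez
out=[]
for k in range(1,n+1):
    u=k/n; f=u
    if len(sys.argv)>4 and sys.argv[4]=="s": f=u*u*(3-2*u)
    d=R.T@(pos(th0+(th1-th0)*f)-pos(th0)); out+=[*d.round(4).tolist(),0]
print(out)
E
python3 arc.py 0 60 12
```

```text
target [0.6071 0.1917 0.0803]
t 15.62 tcp [0.6077 0.1916 0.0832] tool z [ 0.532  0.176 -0.828] xang 1.913 F [1.1 0.6 0.5] open 0.0151 q6 [ 0.15 -0.08  2.1   0.19  0.55 -1.9 ]
shift [ 0.0004 -0.002   0.0021] roll -0.001
tilt 34.1 grasp in stand [-0.06402109  0.00015529] 0.09888265517185028
[-0.0001, -0.0001, -0.007, 0, -0.0002, 0.0004, -0.014, 0, -0.0003, 0.0015, -0.021, 0, -0.0004, 0.0032, -0.0278, 0, -0.0005, 0.0056, -0.0344, 0, -0.0006, 0.0084, -0.0409, 0, -0.0007, 0.0119, -0.047, 0, -0.0008, 0.0158, -0.0528, 0, -0.0009, 0.0202, -0.0583, 0, -0.001, 0.0251, -0.0633, 0, -0.0011, 0.0305, -0.0679, 0, -0.0012, 0.0362, -0.072, 0]
```

Call:
step_arm(
  targets=[0,0,-0.003,0,-0.0001,0,-0.008,0,-0.0002,0.0004,-0.014,0,-0.0003,0.0015,-0.021,0,-0.0004,0.0032,-0.0278,0,-0.0005,0.0056,-0.0344,0,-0.0006,0.0084,-0.0409,0,-0.0006,0.0084,-0.0409,0],
)

```text
t: 16.28
tool_pos: [0.5928, 0.1861, 0.1234]
tool_rot: [1.555, 2.217, 0.668]
contact_force: [1.0, 1.0, -2.1]
opening: 0.0153
```

```bash
python3 pg.py 0.0; python3 chk.py 8; python3 arc.py 30 75 9;python3 -c "
from h import *
o=monitor.get_obs();print(o['contact_force'],o['opening'])"
```

```text
target [0.6071 0.1917 0.0803]
t 16.28 tcp [0.5928 0.1861 0.1234] tool z [ 0.533  0.176 -0.827] xang 1.913 F [ 1.   1.  -2.1] open 0.0153 q6 [ 0.14 -0.19  2.12  0.17  0.63 -1.89]
shift [ 0.0011 -0.0115  0.0443] roll -0.001
tilt 34.2 grasp in stand [-7.98678704e-02  3.83554434e-05] 0.13916610870361956
t 16.43 tcp [0.5924 0.186  0.1215] tool z [ 0.532  0.176 -0.828] xang 1.913 F [ 1.3  0.9 -1.6] open 0.0153 q6 [ 0.14 -0.19  2.12  0.17  0.63 -1.89]
shift [-0.0025  0.1576 -0.1088] roll 1.57
[-0.0001, 0.0034, -0.0061, 0, -0.0002, 0.0074, -0.012, 0, -0.0003, 0.0118, -0.0174, 0, -0.0004, 0.0167, -0.0225, 0, -0.0005, 0.022, -0.0271, 0, -0.0006, 0.0277, -0.0312, 0, -0.0007, 0.0338, -0.0348, 0, -0.0008, 0.0401, -0.0379, 0, -0.0009, 0.0467, -0.0404, 0]
[ 1.31421438  0.87201763 -1.56631046] 0.015276028692792399
```

View pics/s8.png

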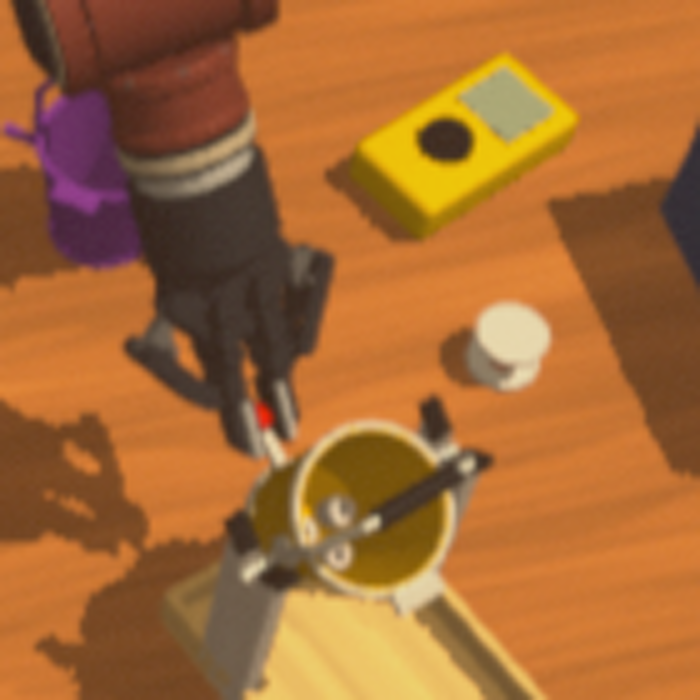

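View pics/w8.png

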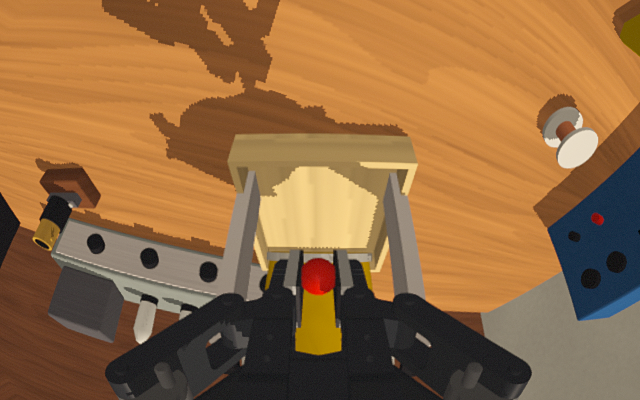

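Call:
step_arm(
  targets=[-0.0001,0.0034,-0.0061,0,-0.0002,0.0074,-0.012,0,-0.0003,0.0118,-0.0174,0,-0.0004,0.0167,-0.0225,0,-0.0005,0.022,-0.0271,0,-0.0006,0.0277,-0.0312,0,-0.0007,0.0338,-0.0348,0,-0.0008,0.0401,-0.0379,0,-0.0009,0.0467,-0.0404,0,-0.0009,0.0467,-0.0404,0],
)

```text
t: 17.27
tool_pos: [0.6088, 0.1917, 0.1831]
tool_rot: [1.555, 2.216, 0.668]
contact_force: [0.8, -1.0, -2.6]
opening: 0.0151
```

```bash
python3 pg.py 0.0 -0.0639 0.1943; python3 chk.py 9; python3 arc.py 75 122 9
```

```text
target [0.6077 0.1919 0.1786]
t 17.27 tcp [0.6088 0.1917 0.1831] tool z [ 0.534  0.176 -0.827] xang 1.913 F [ 0.8 -1.  -2.6] open 0.0151 q6 [ 0.15 -0.22  2.04  0.14  0.74 -1.85]
shift [ 0.0007 -0.0033  0.0032] roll -0.001
tilt 34.2 grasp in stand [-0.06296035 -0.00012111] 0.19878112232984377
t 17.42 tcp [0.6074 0.1914 0.1808] tool z [ 0.531  0.176 -0.829] xang 1.913 F [ 0.2 -0.6 -2.4] open 0.0154 q6 [ 0.15 -0.22  2.04  0.14  0.74 -1.85]
shift [-0.0016  0.1112 -0.0687] roll 1.57
[-0.0001, 0.0071, -0.002, 0, -0.0002, 0.0143, -0.0033, 0, -0.0002, 0.0216, -0.004, 0, -0.0003, 0.0289, -0.004, 0, -0.0003, 0.0363, -0.0034, 0, -0.0004, 0.0435, -0.0021, 0, -0.0004, 0.0506, -0.0001, 0, -0.0004, 0.0574, 0.0025, 0, -0.0004, 0.064, 0.0057, 0]
```

View pics/s9.png

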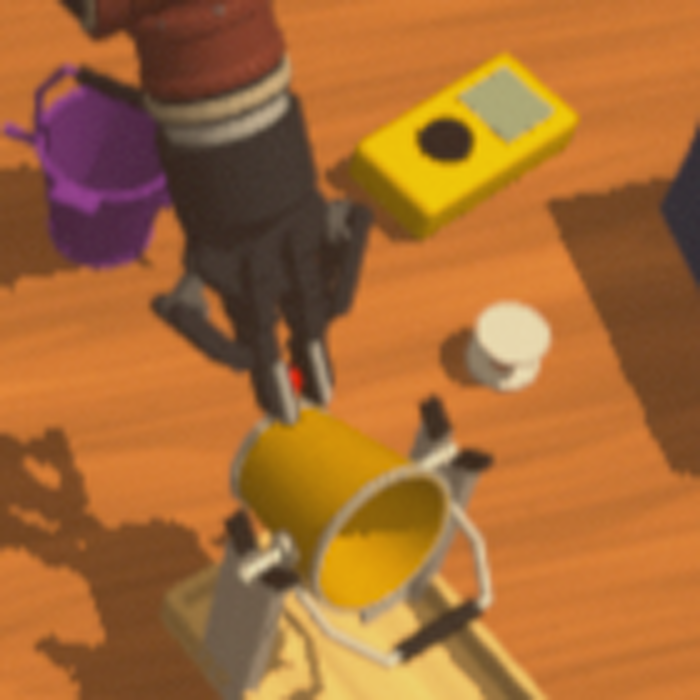

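Call:
step_arm(
  targets=[-0.0001,0.0071,-0.002,0,-0.0002,0.0143,-0.003,0,-0.0002,0.021,-0.0035,0,-0.0003,0.0283,-0.0032,0,-0.0003,0.0357,-0.0025,0,-0.0004,0.0429,-0.001,0,-0.0004,0.05,0.001,0,-0.0004,0.0568,0.0035,0,-0.0004,0.0634,0.0067,0,-0.0004,0.0634,0.0067,0,-0.0004,0.0634,0.0067,0],
)

```text
t: 18.33
tool_pos: [0.6608, 0.2105, 0.2108]
tool_rot: [1.556, 2.218, 0.666]
contact_force: [-0.7, 0.7, 0.2]
opening: 0.0002
```

```bash
python3 pg.py 0.0 -0.0076 0.2252; python3 chk.py 10; python3 arc.py 122 130 2
```

```text
target [0.6607 0.2109 0.2095]
t 18.33 tcp [0.6608 0.2105 0.2108] tool z [ 0.531  0.176 -0.829] xang 1.913 F [-0.7  0.7  0.2] open 0.0002 q6 [ 0.17 -0.11  1.88  0.12  0.78 -1.81]
shift [ 0.0004 -0.0008  0.0011] roll -0.001
tilt 34.0 grasp in stand [-0.00758788  0.00010601] 0.22656218473425022
t 18.48 tcp [0.66   0.2103 0.2103] tool z [ 0.531  0.176 -0.829] xang 1.913 F [ 0.2 -0.2 -0.3] open 0.0004 q6 [ 0.17 -0.11  1.89  0.12  0.78 -1.81]
shift [-0.0013  0.0483 -0.0757] roll 1.57
[-0.0, 0.0048, 0.0029, 0, 0.0, 0.0095, 0.0061, 0]
```

View pics/s10.png

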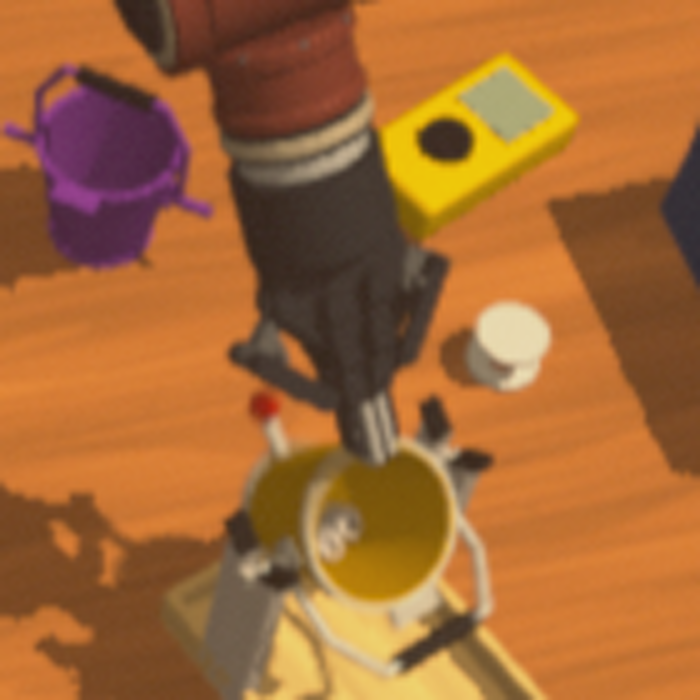

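View pics/t10.png

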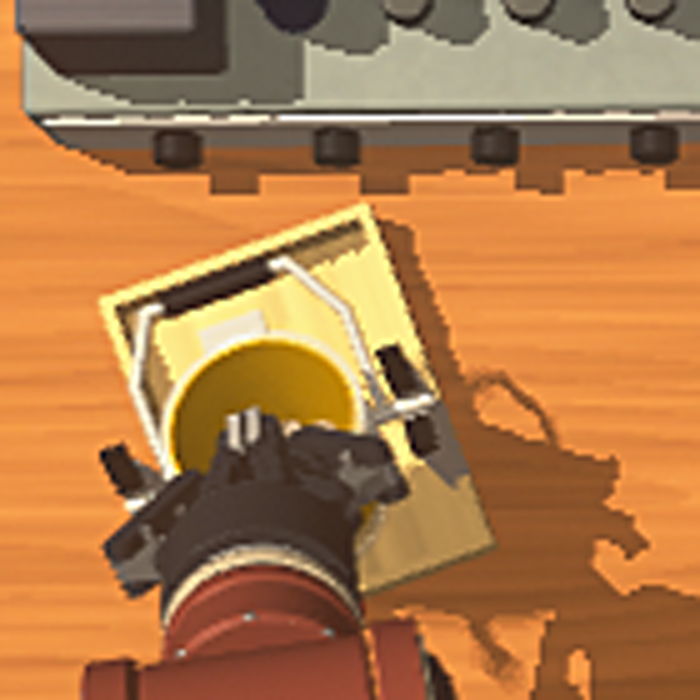

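```bash
python3 -c "
import cv2
for n in ['w8','w9','w10']:
    im=cv2.imread('pics/%s.png'%n)[200:340,220:420]; cv2.imwrite('pics/%sc.png'%n,cv2.resize(im,None,fx=4,fy=4))
"; python3 lug.py 0.15
```

```text
scene [391 178   4   4  11] [392.8 179.2] ray@z [-0.0821  0.0043  0.15  ] surf [-0.0763 -0.0025  0.1607] cam [ 0.3702 -0.516   1.1917]
```

View pics/w8c.png

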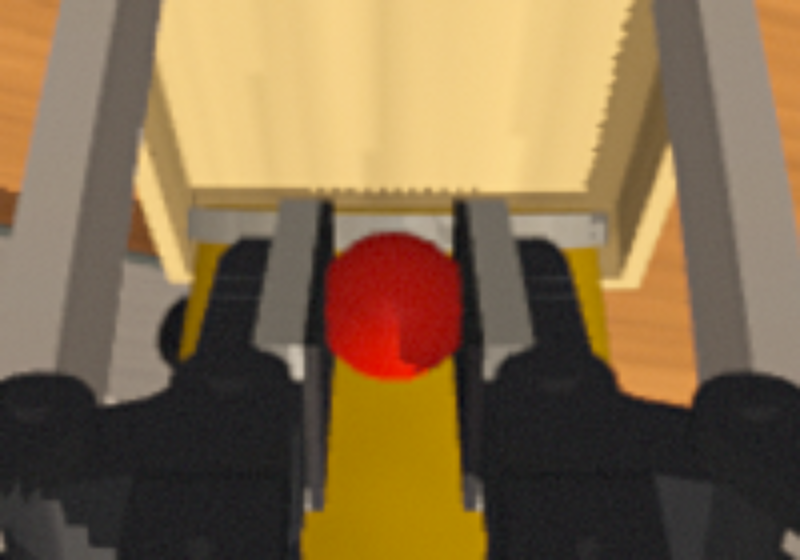

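View pics/w9c.png

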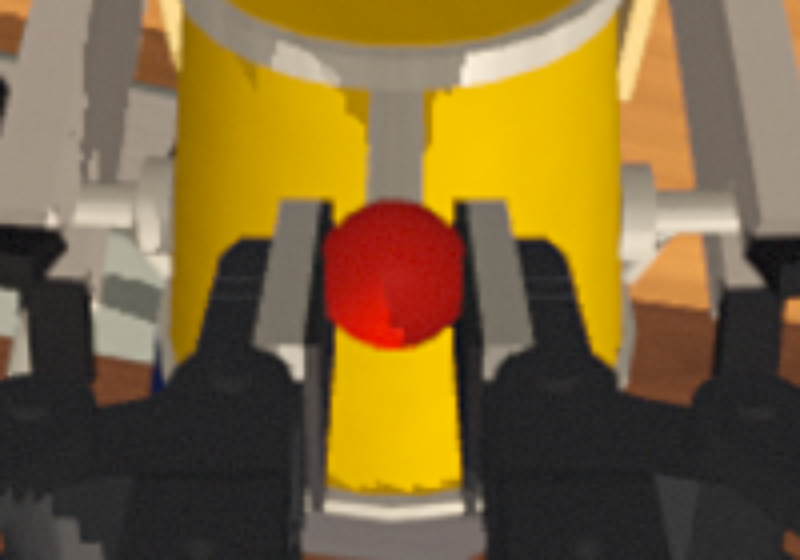

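View pics/w10c.png

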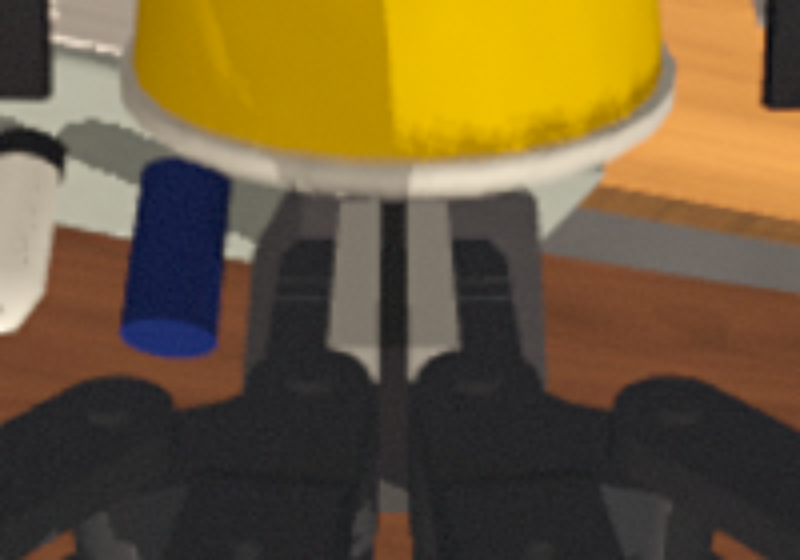

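Call:
step_arm(
  targets=[0,0.008,-0.012,0,0,0.016,-0.024,0,0,0.028,-0.042,0,0,0.036,-0.054,0],
)

```text
t: 18.92
tool_pos: [0.6595, 0.2111, 0.2771]
tool_rot: [1.556, 2.217, 0.667]
contact_force: [0.4, 0.6, 1.6]
opening: -0.0002
```

```bash
python3 lug.py 0.1; python3 pg.py 0.09; python3 chk.py 11;  python3 -c "
from h import *
# project grasp pt in w frame using current pose
p=get('wrist'); o=monitor.get_obs(); R=Ro.from_rotvec(o['tool_rot']).as_matrix()
for b in [0,.009,.019]: print(b,proj(p,o['tool_pos']-b*R[:,2]))
for dy in [-.008,0.0,.008]: print('y',dy,proj(p,o['tool_pos']-.019*R[:,2]+dy*R[:,1]))
"
```

```text
top [237 179   6   4  15] [239.1 180.3] ray@z [-0.0688 -0.0006  0.1   ] surf [-0.0721 -0.0041  0.1283] cam [-0.221  -0.1478  1.3426]
scene [390 181   5   4  11] [392.1 182.7] ray@z [-0.0952  0.0201  0.1   ] surf [-0.0734 -0.0052  0.1527] cam [ 0.3702 -0.516   1.1917]
target [0.5589 0.1758 0.1546]
t 19.02 tcp [0.6608 0.2113 0.2801] tool z [ 0.537  0.177 -0.825] xang 1.913 F [0.3 1.  0.3] open -0.0 q6 [ 0.17 -0.16  1.82  0.11  0.89 -1.79]
shift [ 0.0028 -0.16    0.0425] roll -0.001
tilt 34.4 grasp in stand [-0.00739894  0.00088659] 0.2957711480946741
t 19.17 tcp [0.6587 0.2109 0.2736] tool z [ 0.529  0.176 -0.83 ] xang 1.913 F [-0.4  0.1  0.5] open 0.0004 q6 [ 0.17 -0.16  1.82  0.11  0.89 -1.79]
shift [-0.0014  0.0137 -0.0226] roll 1.57
0 [318.59178376 261.40907095]
0.009 [318.62019271 269.96813319]
0.019 [318.65492865 280.53881006]
y -0.008 [318.66515114 265.86860319]
y 0.0 [318.65492865 280.53881006]
y 0.008 [318.64417552 294.38637534]
```

View pics/s11.png

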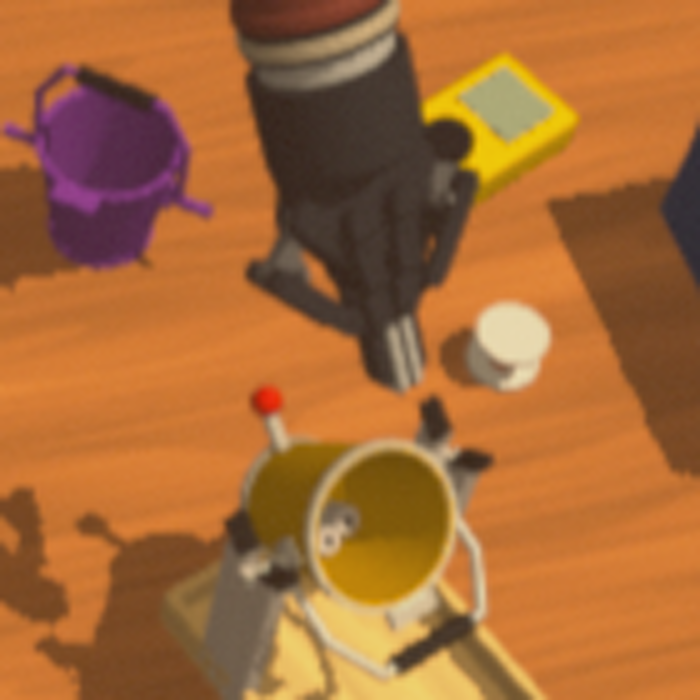

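```bash
cat > lug2.py <<'E'
from h import *
y=0.343; S=np.array([0.6579,0.2096,0]); M=np.array([[np.cos(y),np.sin(y),0],[-np.sin(y),np.cos(y),0],[0,0,1]])
def lug(n,s=None):
    p=s or get(n); hsv=cv2.cvtColor(p["color"],cv2.COLOR_RGB2HSV)
    red=((hsv[...,0]<6)|(hsv[...,0]>174))&(hsv[...,1]>180)&(hsv[...,2]>70)
    C=cloud(p); d=np.hypot(C[...,0]-S[0],C[...,1]-S[1]); red&=(d<0.15)&(C[...,2]>0.05)&(C[...,2]<0.35)
    nn,l,st,c=cv2.connectedComponentsWithStats(red.astype(np.uint8))
    if nn<2: return None
    i=1+np.argmax(st[1:,4]); uv=c[i]
    c0=-np.array(p["R"]).T@np.array(p["t"]); w=np.array(p["R"]).T@ray(p,uv)
    a=M@(c0-S); b=M@w; k=-a[1]/b[1]; X=a+b*k   # on plane y=0
    surf=M@(np.median(C[l==i],0)-S)
    th=np.degrees(np.arctan2(X[0]+0,-(X[2]-0.145)))  # angle from down
    lug0=np.degrees(np.arctan2(-0.064,0.049))
    print(n,"area",st[i,4],"ball plane y0",X.round(4),"r",np.hypot(X[0],X[2]-0.145).round(4),"theta",(-(th-lug0)).round(1),"surf",surf.round(4))
    return p
if __name__=="__main__":
    s=lug("scene"); t=lug("top")
    # pins
    for n,p in (("scene",s),("top",t)):
        if p is None: continue
        C=(cloud(p)-S)@M.T; 
        for sg in (1,-1):
            m=(np.abs(C[...,0])<0.03)&(C[...,1]*sg>0.053)&(C[...,1]*sg<0.06)&(C[...,2]>0.13)&(C[...,2]<0.19)
            if m.sum(): print(n,sg,m.sum(),np.median(C[m],0).round(4))
E
python3 lug2.py; python3 -c "
import cv2
im=cv2.imread('pics/s11.png'); print(im.shape)"
```

```text
scene area 3 ball plane y0 [-0.0673  0.      0.0973] r 0.0825 theta 2.1 surf [-0.0675 -0.0016  0.0987]
top area 22 ball plane y0 [-0.05   0.     0.061] r 0.0977 theta -21.8 surf [-0.0532 -0.0029  0.0865]
scene 1 15 [0.0094 0.0594 0.1529]
scene -1 14 [ 0.003  -0.0561  0.1549]
top 1 1 [0.0179 0.0598 0.1579]
top -1 32 [ 0.0079 -0.0546  0.1572]
(700, 700, 3)
```

```bash
python3 -c "
from h import *
p=get('scene'); save(p,'s12',(375,170,445,225),10)"
```

```text
(no output)
```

View pics/s12.png

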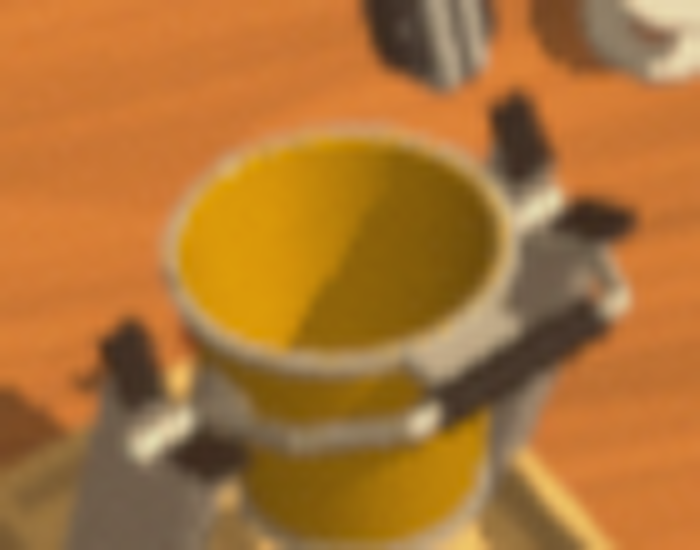

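```bash
python3 - <<'E'
from lug2 import *
t=lug("top"); s=lug("scene"); 
c0=-np.array(s["R"]).T@np.array(s["t"])
for nm,px in (("s8",(262,415)),("s9",(295,380)),("s10",(264,405))):
    uv=(340+px[0]/5-0.4,100+px[1]/5-0.4); w=np.array(s["R"]).T@ray(s,uv); a=M@(c0-S); b=M@w; X=a-b*a[1]/b[1]
    lug0=np.degrees(np.arctan2(-0.064,0.049)); th=np.degrees(np.arctan2(X[0],-(X[2]-0.145)))
    print(nm,X.round(4),"r",np.hypot(X[0],X[2]-.145).round(4),"theta",lug0-th)
save(t,"t13",(170,60,310,200),5); save(s,"s13",(340,100,480,240),5)
E
```

```text
top area 19 ball plane y0 [-0.0457  0.      0.0557] r 0.1003 theta -25.5 surf [-0.05   -0.0034  0.0863]Traceback (most recent call last):
  File "<stdin>", line 3, in <module>
TypeError: 'NoneType' object is not subscriptable
```

```bash
python3 - <<'E'
from lug2 import *
t=get("top"); s=get("scene"); 
c0=-np.array(s["R"]).T@np.array(s["t"])
for nm,px in (("s8",(262,415)),("s9",(295,380)),("s10",(264,405))):
    uv=(340+px[0]/5-0.4,100+px[1]/5-0.4); w=np.array(s["R"]).T@ray(s,uv); a=M@(c0-S); b=M@w; X=a-b*a[1]/b[1]
    lug0=np.degrees(np.arctan2(-0.064,0.049)); th=np.degrees(np.arctan2(X[0],-(X[2]-0.145)))
    print(nm,X.round(4),"r",np.hypot(X[0],X[2]-.145).round(4),"theta",lug0-th)
save(t,"t13",(170,60,310,200),5); save(s,"s13",(340,100,480,240),5)
print(monitor.get_obs()["t"])
E
```

```text
s8 [-0.0783  0.      0.1409] r 0.0784 theta 34.462442086494896
s9 [-0.0617  0.      0.1984] r 0.0816 theta 78.34438458627841
s10 [-0.0786  0.      0.151 ] r 0.0788 theta 41.79163016538242
19.5667
```

View pics/s13.png

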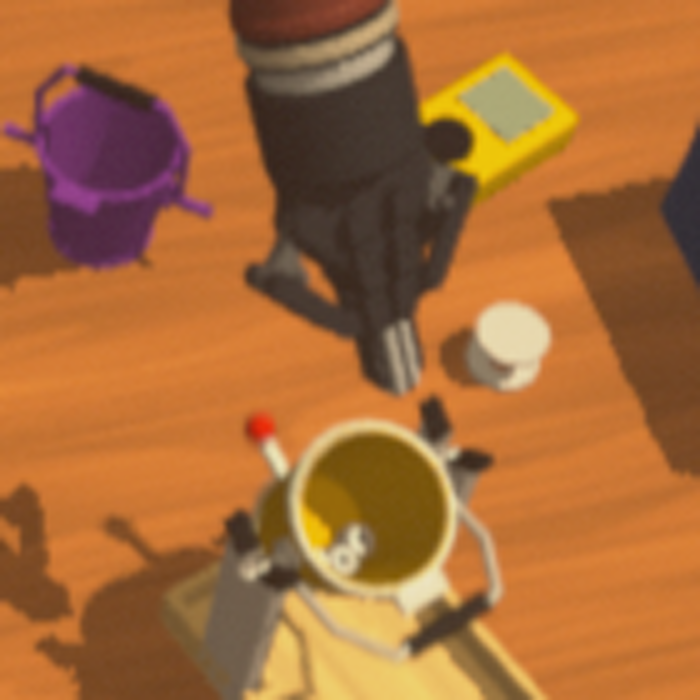

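View pics/t13.png

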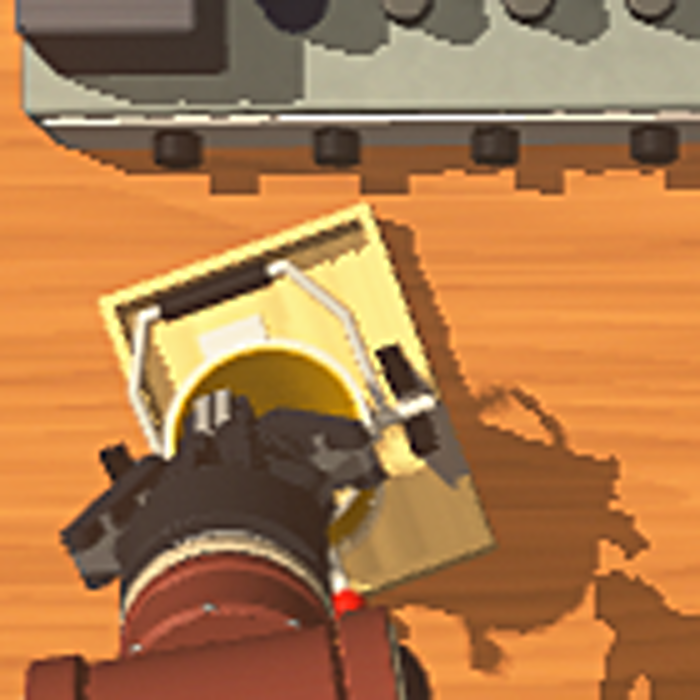

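Call:
step_arm(
  targets=[0.001,-0.035,-0.015,0,0.001,-0.07,-0.02,0,0.001,-0.105,-0.015,0,0.001,-0.135,0.0,0,0.001,-0.155,0.02,0,0.001,-0.16,0.038,0,0.001,-0.16,0.041,0,0.001,-0.16,0.041,0,0.001,-0.16,0.041,0],
  grip=0.05,
)

```text
t: 20.32
tool_pos: [0.5571, 0.1735, 0.1529]
tool_rot: [1.556, 2.218, 0.666]
contact_force: [-0.1, -0.0, 1.0]
opening: 0.05
```

```bash
cat > wl.py <<'E'
from lug2 import *
import sys
# ball in tool frame / stand frame from wrist picture, intersect with range? use ball apparent size + depth
p=get("wrist"); o=monitor.get_obs(); R=Ro.from_rotvec(o["tool_rot"]).as_matrix()
hsv=cv2.cvtColor(p["color"],cv2.COLOR_RGB2HSV)
red=((hsv[...,0]<6)|(hsv[...,0]>174))&(hsv[...,1]>180)&(hsv[...,2]>60)
m=np.zeros((400,640),bool); m[100:340,230:410]=1
nn,l,st,c=cv2.connectedComponentsWithStats((red&m).astype(np.uint8))
if nn>1:
    i=1+np.argmax(st[1:,4]); uv=c[i]; d=ray(p,uv); dep=np.median(p["depth"][l==i]); 
    u=d/np.linalg.norm(d); X=d/d[2]*dep; X=X+u*0.0065
    W=np.array(p["R"]).T@(X-np.array(p["t"])); s=M@(W-S); tl=R.T@(W-o["tool_pos"])
    th=np.degrees(np.arctan2(-0.064,0.049)-np.arctan2(s[0],-(s[2]-0.145)))
    print("t",round(o["t"],2),"uv",uv.round(1),"area",st[i,4],"ball stand",s.round(4),"in tool",tl.round(4),"r",np.hypot(s[0],s[2]-.145).round(4),"theta",th.round(1),"open",round(o["opening"],4),"F",o["contact_force"].round(1))
save(p,"wl%d"%round(o["t"]*100),(200,120,440,340),3)
E
for i in 1 2 3; do python3 wl.py; done; python3 pg.py 0
```

```text
t 20.37 uv [318.8 238.5] area 303 ball stand [-0.0717 -0.0004  0.1162] in tool [0.0004 0.0079 0.0507] r 0.0773 theta 15.5 open 0.05 F [-0.4  0.3  0.3]
t 20.42 uv [319.3 223.6] area 351 ball stand [-0.0641 -0.0004  0.0997] in tool [0.0007 0.0047 0.0688] r 0.0785 theta 2.2 open 0.0502 F [0.7 0.3 0.1]
t 20.47 uv [319.4 216.8] area 338 ball stand [-0.0571 -0.0004  0.0888] in tool [0.0008 0.0046 0.0816] r 0.0801 theta -7.1 open 0.0504 F [ 0.7  0.4 -0.7]
target [0.6071 0.1917 0.0803]
t 20.47 tcp [0.5574 0.1736 0.1538] tool z [ 0.533  0.176 -0.827] xang 1.913 F [ 0.7  0.4 -0.7] open 0.0504 q6 [ 0.12 -0.34  2.18  0.17  0.72 -1.89]
shift [0.0016 0.0025 0.0905] roll -0.001
tilt 34.2 grasp in stand [-1.17390269e-01  1.00661680e-04] 0.169519163923808
```

Call:
step_arm(
  targets=[0,0,0,0,0,0,0,0,0,0,0,0,0,0,0,0,0,0,0,0,0,0,0,0,0,0,0,0,0,0,0,0,0,0,0,0,0,0,0,0,0,0,0,0,0,0,0,0],
)

```text
t: 21.47
tool_pos: [0.5575, 0.1736, 0.1538]
tool_rot: [1.555, 2.217, 0.668]
contact_force: [-0.7, -0.4, 0.1]
opening: 0.05
```

```bash
for i in 1 2 3 4 5; do python3 wl.py; done
```

```text
t 21.52 uv [319.  234.2] area 395 ball stand [-0.0718 -0.0004  0.1139] in tool [0.0004 0.0065 0.0526] r 0.0782 theta 14.0 open 0.0498 F [ 0.2  0.6 -0.4]
t 21.57 uv [319.2 225.3] area 388 ball stand [-0.0668 -0.0003  0.1031] in tool [0.0006 0.0046 0.0644] r 0.0788 theta 5.3 open 0.05 F [-0.5  0.3 -0.1]
t 21.62 uv [319.3 220.2] area 375 ball stand [-0.0628 -0.0003  0.0959] in tool [0.0008 0.0037 0.0726] r 0.0798 theta -0.6 open 0.0499 F [-0.5  0.1 -0.1]
t 21.67 uv [319.4 218.5] area 365 ball stand [-0.0616 -0.0003  0.0934] in tool [0.0008 0.0034 0.0753] r 0.0804 theta -2.5 open 0.0498 F [1.3 1.1 0. ]
t 21.72 uv [319.3 219.4] area 368 ball stand [-0.0642 -0.0004  0.0961] in tool [0.0007 0.0028 0.0717] r 0.0807 theta 0.1 open 0.0502 F [-0.1  0.1 -0.1]
```

Call:
step_arm(
  targets=[0,0,0,0,0,0,0,0,0,0,0,0,0,0,0,0,0,0,0,0,0,0,0,0,0,0,0,0,0,0,0,0,0,0,0,0,0,0,0,0,0,0,0,0,0,0,0,0],
)

```text
t: 22.72
tool_pos: [0.5574, 0.1736, 0.1538]
tool_rot: [1.555, 2.217, 0.668]
contact_force: [-1.2, 0.2, 0.3]
opening: 0.0496
```

```bash
for i in 1 2 3 4 ; do python3 wl.py; done
```

```text
t 22.77 uv [319.3 224.4] area 417 ball stand [-0.0677 -0.0003  0.1029] in tool [0.0006 0.0038 0.064 ] r 0.0797 theta 5.6 open 0.0502 F [0.3 0.4 0.1]
t 22.82 uv [319.3 223.8] area 407 ball stand [-0.0676 -0.0003  0.1023] in tool [0.0007 0.0035 0.0646] r 0.0799 theta 5.2 open 0.05 F [-0.4  0.   0.3]
t 22.87 uv [319.3 224.7] area 419 ball stand [-0.0688 -0.0003  0.104 ] in tool [0.0007 0.0034 0.0625] r 0.0801 theta 6.6 open 0.0504 F [ 0.5  1.  -0.3]
t 22.92 uv [319.1 227.1] area 423 ball stand [-0.0709 -0.0004  0.1074] in tool [0.0006 0.0036 0.0585] r 0.0803 theta 9.5 open 0.0498 F [-0.5 -1.2  0.4]
```

Call:
step_arm(
  targets=[0.0006,0.0015,0.025,0,0.0006,0.0015,0.05,0,0.0006,0.0015,0.07,0,0.0006,0.0015,0.082,0,0.0006,0.0015,0.0855,0,0.0006,0.0015,0.0855,0,0.0006,0.0015,0.0855,0],
)

```text
t: 23.5
tool_pos: [0.6041, 0.1896, 0.0843]
tool_rot: [1.555, 2.217, 0.668]
contact_force: [-0.4, 0.5, 0.7]
opening: 0.05
```

```bash
for i in 1 2 ; do python3 wl.py; done
```

```text
t 23.55 uv [318.4 300.5] area 1152 ball stand [-0.0727 -0.0003  0.1111] in tool [-0.      0.0018 -0.0304] r 0.0802 theta 12.5 open 0.0503 F [-0.   0.2 -0.4]
t 23.6 uv [318.5 301.7] area 1173 ball stand [-0.0733 -0.0004  0.1126] in tool [-0.      0.002  -0.0317] r 0.0801 theta 13.6 open 0.0502 F [ 0.  -0.1  0. ]
```

Call:
step_arm(
  targets=[0,0,-0.004,0,0,0,-0.004,0,0,0,-0.004,0,0,0,-0.004,0,0,0,-0.004,0],
  grip=0.0,
  force=115,
)

```text
t: 24.02
tool_pos: [0.6029, 0.189, 0.0896]
tool_rot: [1.553, 2.214, 0.671]
contact_force: [2.5, 0.5, 0.6]
opening: 0.0134
```

```bash
for i in 1 2 ; do python3 wl.py; done; python3 pg.py 0
```

```text
t 24.07 uv [318.  289.4] area 1009 ball stand [-0.0723 -0.0008  0.1102] in tool [-0.0003  0.0005 -0.0248] r 0.0802 theta 11.7 open 0.0133 F [1.3 0.4 0.7]
t 24.12 uv [318.  289.4] area 1016 ball stand [-0.0722 -0.0008  0.1102] in tool [-0.0003  0.0005 -0.0248] r 0.0802 theta 11.7 open 0.0131 F [0.9 0.3 1.9]
target [0.6072 0.1917 0.0803]
t 24.12 tcp [0.603  0.189  0.0895] tool z [ 0.536  0.177 -0.825] xang 1.913 F [0.9 0.3 1.9] open 0.0131 q6 [ 0.14 -0.11  2.11  0.19  0.55 -1.91]
shift [ 0.0013 -0.0011  0.0103] roll -0.001
tilt 34.4 grasp in stand [-0.06935427 -0.00061807] 0.10513544529651364
```

```bash
python3 arc.py 11.7 66 11
```

```text
[-0.0001, 0.0013, -0.0068, 0, -0.0002, 0.0033, -0.0135, 0, -0.0003, 0.0057, -0.02, 0, -0.0004, 0.0088, -0.0262, 0, -0.0006, 0.0123, -0.0322, 0, -0.0007, 0.0164, -0.0378, 0, -0.0008, 0.0209, -0.0431, 0, -0.0009, 0.0259, -0.0479, 0, -0.001, 0.0313, -0.0523, 0, -0.0011, 0.037, -0.0562, 0, -0.0012, 0.043, -0.0597, 0]
```

Call:
step_arm(
  targets=[0,0.0005,-0.003,0,-0.0001,0.0013,-0.0068,0,-0.0002,0.0033,-0.0135,0,-0.0003,0.0057,-0.02,0,-0.0004,0.0088,-0.0262,0,-0.0006,0.0123,-0.0322,0,-0.0007,0.0164,-0.0378,0,-0.0008,0.0209,-0.0431,0,-0.0009,0.0259,-0.0479,0,-0.001,0.0313,-0.0523,0,-0.0011,0.037,-0.0562,0,-0.0012,0.043,-0.0597,0],
)

```text
t: 25.12
tool_pos: [0.6049, 0.1897, 0.1638]
tool_rot: [1.553, 2.214, 0.671]
contact_force: [0.1, 0.5, -3.7]
opening: 0.0131
```

```bash
python3 wl.py; python3 arc.py 66 104 8
```

```text
t 25.17 uv [317.9 289. ] area 993 ball stand [-0.07   -0.0008  0.1841] in tool [-0.0001 -0.0018 -0.0234] r 0.0802 theta 66.7 open 0.0133 F [ 0.8  0.1 -1.7]
[-0.0001, 0.0061, -0.0028, 0, -0.0002, 0.0124, -0.005, 0, -0.0003, 0.0188, -0.0067, 0, -0.0003, 0.0254, -0.0079, 0, -0.0004, 0.032, -0.0086, 0, -0.0005, 0.0387, -0.0087, 0, -0.0005, 0.0454, -0.0082, 0, -0.0006, 0.052, -0.0072, 0]
```

Call:
step_arm(
  targets=[-0.0001,0.0061,-0.0028,0,-0.0002,0.0124,-0.005,0,-0.0003,0.0188,-0.0067,0,-0.0003,0.0254,-0.0079,0,-0.0004,0.032,-0.0086,0,-0.0005,0.0387,-0.0087,0,-0.0005,0.0454,-0.0082,0,-0.0006,0.052,-0.0072,0,-0.0006,0.052,-0.0072,0],
)

```text
t: 25.92
tool_pos: [0.6442, 0.2033, 0.2026]
tool_rot: [1.55, 2.21, 0.675]
contact_force: [0.1, 0.6, -2.9]
opening: 0.0129
```

```bash
python3 wl.py; python3 arc.py 104 126 5
```

```text
t 25.97 uv [317.9 288.9] area 997 ball stand [-0.0284 -0.0012  0.2228] in tool [-0.0004  0.0014 -0.0245] r 0.0829 theta 107.4 open 0.0131 F [ 1.1  0.6 -4. ]
[-0.0, 0.006, 0.0014, 0, -0.0001, 0.0119, 0.0033, 0, -0.0001, 0.0176, 0.0057, 0, -0.0001, 0.0232, 0.0084, 0, -0.0001, 0.0285, 0.0116, 0]
```

Call:
step_arm(
  targets=[0,0.0056,0.002,0,-0.0001,0.0112,0.0042,0,-0.0001,0.0168,0.0068,0,-0.0001,0.0224,0.0096,0,-0.0001,0.0277,0.0128,0,-0.0001,0.0277,0.0128,0],
)

```text
t: 26.47
tool_pos: [0.673, 0.2136, 0.2075]
tool_rot: [1.55, 2.21, 0.675]
contact_force: [0.4, -0.5, -2.6]
opening: 0.0132
```

```bash
python3 wl.py; python3 chk.py 14
```

```text
t 26.52 uv [318.  288.9] area 993 ball stand [ 0.002  -0.0012  0.2277] in tool [-0.0004  0.0011 -0.0243] r 0.0828 theta -231.1 open 0.0129 F [ 0.7 -0.5 -3.6]
t 26.67 tcp [0.6716 0.2133 0.2067] tool z [ 0.539  0.177 -0.823] xang 1.913 F [-0.4  0.  -2.6] open 0.013 q6 [ 0.17 -0.08  1.87  0.12  0.76 -1.81]
shift [-0.0004  0.0413 -0.0849] roll 1.57
```

View pics/s14.png

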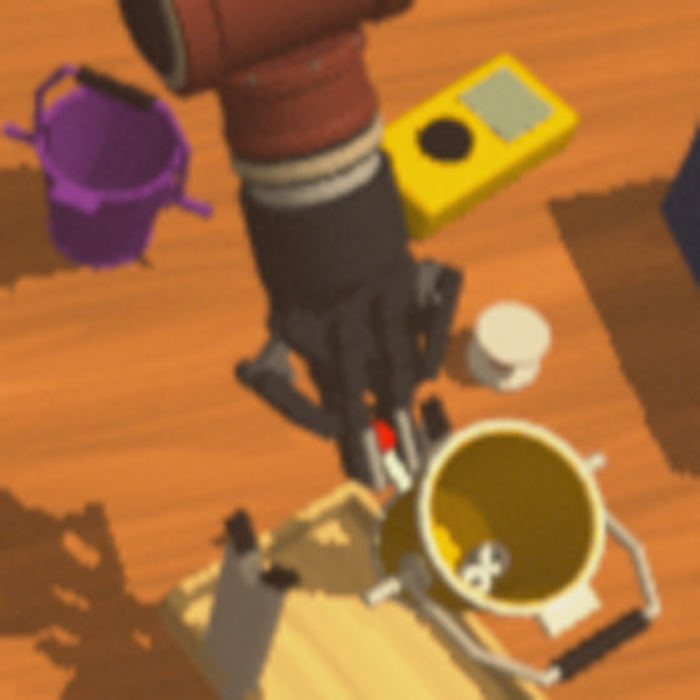

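View pics/t14.png

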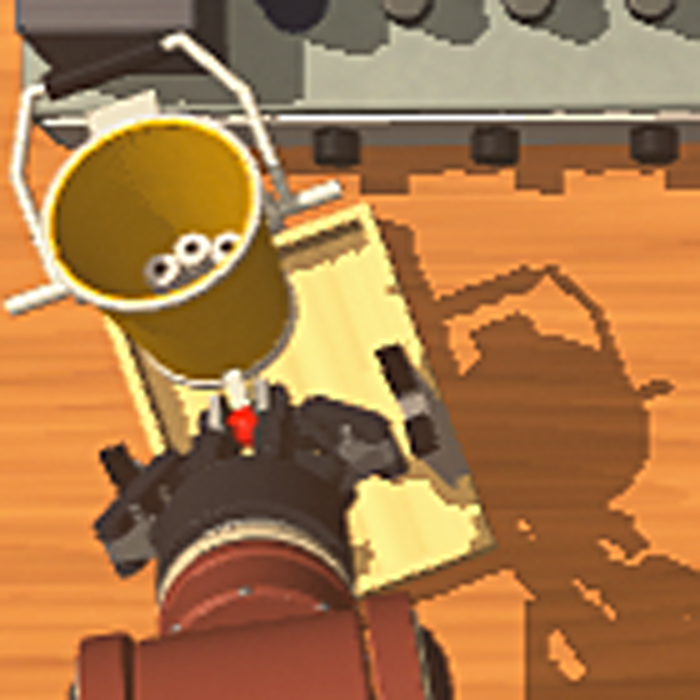

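```bash
python3 - <<'E'
from lug2 import *
t=get("top"); s=get("scene")
def pl(p,uv,y):
    c0=-np.array(p["R"]).T@np.array(p["t"]); w=np.array(p["R"]).T@ray(p,uv); a=M@(c0-S); b=M@w; k=(y-a[1])/b[1]; return a+b*k
# joint solve for pin end x,z (stand) given end y: +-0.074
from scipy.optimize import least_squares
for sg,ut,us in ((-1,(238,97.4),(415-1,218.6)),(1,(171.5,121.3),(460,192))):
    def f(v):
        W=M.T@np.array([v[0],sg*0.073,v[1]])+S
        return np.r_[proj(t,W)-ut,proj(s,W)-us]
    r=least_squares(f,[0.07,0.2]); print(sg,r.x,r.fun)
b=np.array([0.002,0.2277])
for th in range(0,80,10):
    T=np.radians(th); c,sn=np.cos(T),np.sin(T); print(th,b-[-.064*c-.049*sn,.064*sn-.049*c])
E
```

```text
-1 [0.07814771 0.25082928] [-1.56102916  0.46961459 -0.40440569  0.19121448]
1 [0.08029615 0.24526449] [-0.23193929 -0.06832824 -0.28569032  0.03428396]
0 [0.066  0.2767]
10 [0.07353646 0.2648421 ]
20 [0.07889931 0.25185565]
30 [0.08192563 0.23813524]
40 [0.08252344 0.22409777]
50 [0.08067458 0.21016975]
60 [0.07643524 0.19677437]
70 [0.06993423 0.18431866]
```

```bash
cat > mv.py <<'E'
from lug2 import *
import sys
o=monitor.get_obs(); R=Ro.from_rotvec(o["tool_rot"]).as_matrix()
# average a few readings for orientation is not possible; print
for a in sys.argv[1:]:
    d=np.array([float(v) for v in a.split(",")]); print(a,(R.T@(M.T@d)).round(4))
E
python3 mv.py -0.079,0.001,0 -0.079,0.001,-0.06 -0.079,0.001,-0.098; python3 wl.py
```

```text
-0.079,0.001,0 [ 0.0009 -0.065  -0.0449]
-0.079,0.001,-0.06 [ 0.002  -0.0991  0.0045]
-0.079,0.001,-0.098 [ 0.0026 -0.1207  0.0358]
t 26.82 uv [318.  288.8] area 992 ball stand [ 0.0006 -0.0011  0.2271] in tool [-0.0003  0.0003 -0.0243] r 0.0821 theta -232.1 open 0.0127 F [ 0.   0.9 -3.5]
```

Call:
step_arm(
  targets=[0,-0.008,-0.006,0,0,-0.02,-0.014,0,0.0005,-0.033,-0.023,0,0.0008,-0.046,-0.032,0,0.001,-0.057,-0.039,0,0.001,-0.063,-0.043,0,0.001,-0.065,-0.045,0,0.001,-0.065,-0.045,0],
)

```text
t: 27.48
tool_pos: [0.5967, 0.1875, 0.2074]
tool_rot: [1.55, 2.21, 0.675]
contact_force: [0.4, 0.6, -3.0]
opening: 0.013
```

```bash
python3 chk.py 15; python3 wl.py
```

```text
t 27.63 tcp [0.5974 0.1878 0.2075] tool z [ 0.54   0.177 -0.823] xang 1.913 F [ 0.9 -0.7 -2.7] open 0.0131 q6 [ 0.14 -0.28  2.05  0.14  0.79 -1.85]
shift [-0.0013  0.1055 -0.0395] roll 1.57
t 27.68 uv [318.  288.9] area 985 ball stand [-7.780e-02 -1.000e-04  2.277e-01] in tool [-0.0003  0.0005 -0.0244] r 0.1136 theta 84.2 open 0.0129 F [ 0.7 -1.  -2.9]
```

View pics/s15.png

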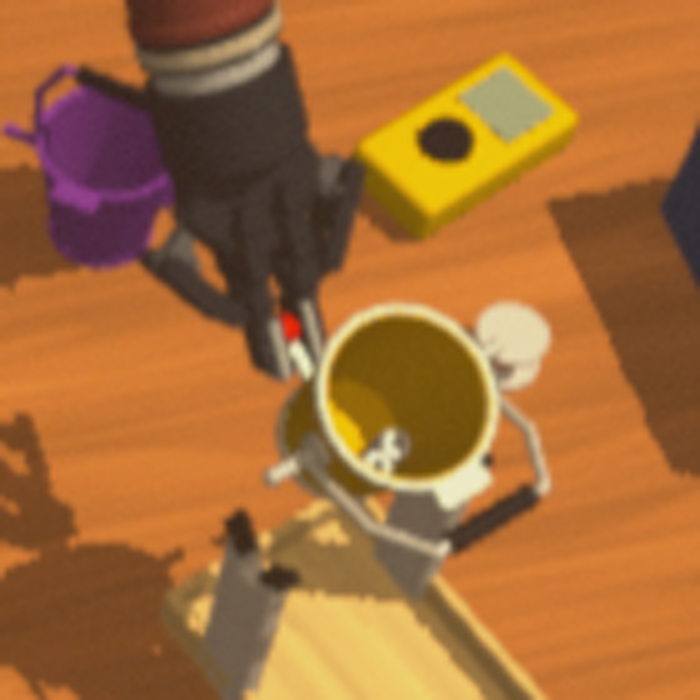

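View pics/t15.png

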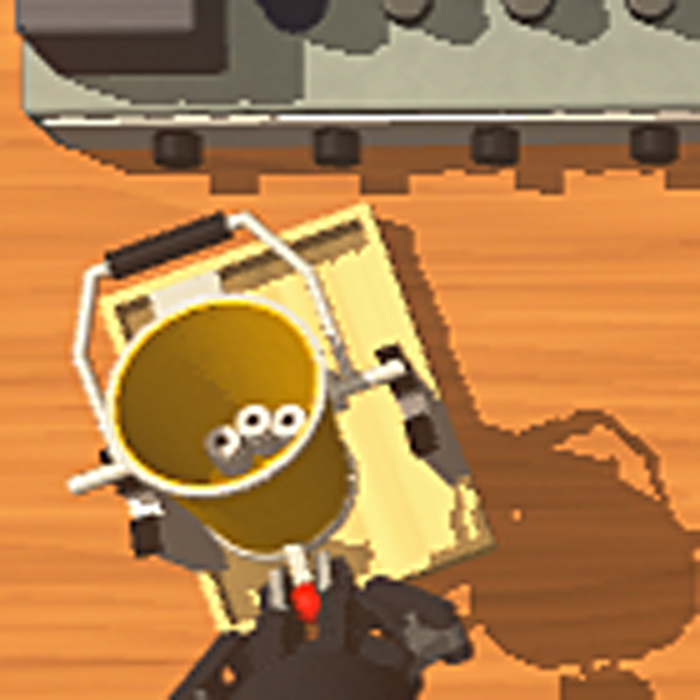

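```bash
cat > pins3.py <<'E'
from lug2 import *
import sys
zl,zh=float(sys.argv[1]),float(sys.argv[2])
for n in ("top","scene"):
    p=get(n); C=(cloud(p)-S)@M.T
    for sg in (1,-1):
        m=(np.abs(C[...,0])<0.06)&(C[...,1]*sg>0.057)&(C[...,1]*sg<0.078)&(C[...,2]>zl)&(C[...,2]<zh)
        if m.sum(): print(n,sg,m.sum(),"med",np.median(C[m],0).round(4),C[m].min(0).round(4),C[m].max(0).round(4))
E
python3 pins3.py 0.2 0.28
```

```text
top 1 28 med [-0.0005  0.0647  0.2519] [-0.0043  0.0577  0.2468] [0.0037 0.0719 0.2574]
top -1 34 med [-0.0006 -0.0658  0.252 ] [-0.0039 -0.0753  0.2456] [ 0.0037 -0.0572  0.2571]
scene 1 13 med [0.0034 0.0678 0.2499] [-0.0017  0.0609  0.2465] [0.0058 0.0746 0.2545]
scene -1 24 med [ 0.0022 -0.0674  0.2514] [-0.002  -0.0767  0.2434] [ 0.0059 -0.0577  0.2537]
```

Call:
step_arm(
  targets=[0.0002,-0.0057,0.0082,0,0.0004,-0.0136,0.0198,0,0.0007,-0.0216,0.0313,0,0.0009,-0.0295,0.0428,0,0.0012,-0.0375,0.0543,0,0.0014,-0.0443,0.0642,0,0.0016,-0.05,0.0725,0,0.0017,-0.0545,0.079,0,0.0018,-0.0568,0.0823,0,0.0019,-0.0588,0.0852,0,0.0019,-0.0588,0.0852,0],
)

```text
t: 28.7
tool_pos: [0.5973, 0.1879, 0.1033]
tool_rot: [1.551, 2.211, 0.674]
contact_force: [-0.7, -0.2, -2.2]
opening: 0.013
```

```bash
python3 wl.py; python3 pins3.py 0.139 0.17; python3 chk.py 16
```

```text
t 28.75 uv [318. 289.] area 993 ball stand [-0.078   0.      0.1236] in tool [-0.0002 -0.0001 -0.024 ] r 0.0808 theta 22.1 open 0.0133 F [-0.7 -0.1 -2.7]
top 1 129 med [0.002  0.0643 0.1584] [-0.0242  0.0574  0.139 ] [0.0261 0.0728 0.1697]
top -1 118 med [ 0.0023 -0.0663  0.1598] [-0.0259 -0.0746  0.1405] [ 0.0268 -0.0576  0.1699]
scene 1 100 med [-0.      0.0634  0.1572] [-0.0241  0.0587  0.1398] [0.0257 0.0742 0.1699]
scene -1 117 med [-0.0002 -0.0696  0.1559] [-0.0241 -0.0752  0.1397] [ 0.0266 -0.0572  0.17  ]
t 29.0 tcp [0.5976 0.1879 0.1044] tool z [ 0.541  0.177 -0.822] xang 1.913 F [-0.1 -0.3 -3.4] open 0.0131 q6 [ 0.14 -0.15  2.12  0.18  0.58 -1.9 ]
shift [-0.0032  0.164  -0.1244] roll 1.57
```

View pics/s16.png

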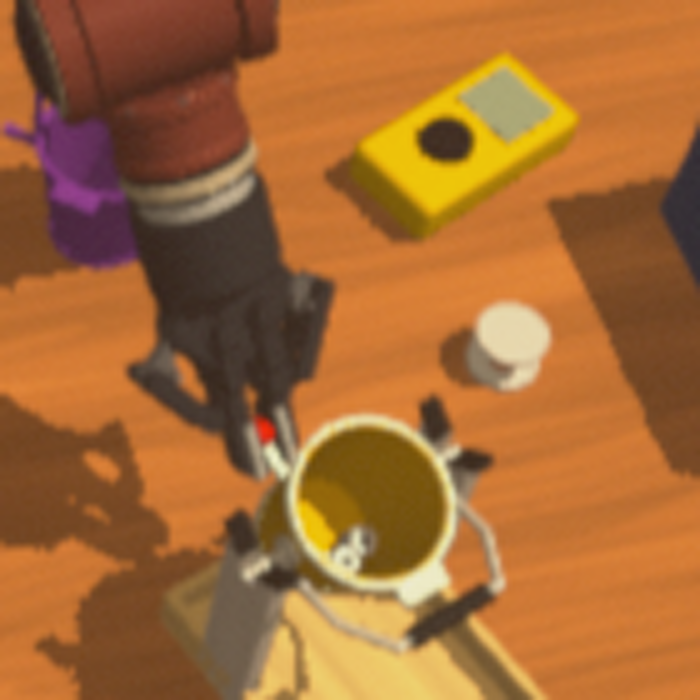

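Call:
step_arm(
  targets=[0,-0.0005,0.001,0,0,-0.0005,0.001,0,0,-0.0005,0.001,0],
  grip=0.0,
  force=42,
)

```text
t: 29.25
tool_pos: [0.5979, 0.188, 0.1035]
tool_rot: [1.55, 2.21, 0.675]
contact_force: [-0.1, -0.5, -2.6]
opening: 0.0132
```

```bash
python3 wl.py; python3 arc.py 22 57 7
```

```text
t 29.3 uv [318.  288.9] area 992 ball stand [-7.730e-02 -1.000e-04  1.238e-01] in tool [-0.0003  0.0004 -0.0244] r 0.0802 theta 22.1 open 0.013 F [-0.7 -0.2 -2.7]
[-0.0001, 0.0026, -0.0065, 0, -0.0002, 0.0058, -0.0128, 0, -0.0004, 0.0095, -0.0188, 0, -0.0005, 0.0137, -0.0244, 0, -0.0006, 0.0184, -0.0297, 0, -0.0007, 0.0235, -0.0345, 0, -0.0008, 0.029, -0.0388, 0]
```

Call:
step_arm(
  targets=[0,0,0,0,0,0,0,0,0,-0.004,0.009,0,0,-0.006,0.018,0,0,-0.006,0.02,0,0,-0.006,0.02,0,0,-0.006,0.02,0,0,-0.006,0.02,0,0,-0.006,0.02,0,0,-0.006,0.02,0,0,-0.006,0.02,0,0,-0.006,0.02,0],
  grip=0.04,
  force=42,
)

```text
t: 30.3
tool_pos: [0.6041, 0.1898, 0.0839]
tool_rot: [1.55, 2.21, 0.676]
contact_force: [0.5, 0.6, -0.8]
opening: 0.0404
```

```bash
python3 wl.py;python3 wl.py;python3 wl.py
```

```text
t 30.35 uv [318.5 295.3] area 1103 ball stand [-7.210e-02 -1.000e-04  1.077e-01] in tool [-0.      0.0015 -0.028 ] r 0.0811 theta 10.1 open 0.0398 F [-0.1  0.   0.4]
t 30.4 uv [318.5 299.3] area 1125 ball stand [-7.33e-02 -1.00e-04  1.10e-01] in tool [-0.0001  0.0019 -0.0306] r 0.0812 theta 11.9 open 0.0401 F [ 0.6 -0.3 -0. ]
t 30.45 uv [318.3 303.5] area 1166 ball stand [-7.400e-02 -1.000e-04  1.122e-01] in tool [-0.0001  0.0026 -0.0329] r 0.0809 theta 13.6 open 0.0398 F [-0.   0.9 -0.7]
```

Call:
step_arm(
  targets=[0,0,-0.003,0,0,0,-0.003,0,0,0,-0.003,0,0,0,-0.003,0],
  grip=0.0,
  force=42,
)

```text
t: 30.78
tool_pos: [0.6026, 0.1893, 0.0865]
tool_rot: [1.549, 2.209, 0.676]
contact_force: [-0.2, 0.2, -0.2]
opening: 0.0154
```

```bash
python3 wl.py;python3 wl.py; python3 arc.py 12 47 7
```

```text
t 30.83 uv [318.  298.8] area 1128 ball stand [-0.0736 -0.0003  0.112 ] in tool [-0.0003  0.0025 -0.0293] r 0.0806 theta 13.3 open 0.0156 F [ 0.2 -0.   1.2]
t 30.88 uv [318.  298.8] area 1127 ball stand [-0.0736 -0.0003  0.1119] in tool [-0.0003  0.0025 -0.0293] r 0.0807 theta 13.2 open 0.0152 F [0.7 0.2 1.5]
[-0.0001, 0.0014, -0.0069, 0, -0.0002, 0.0035, -0.0136, 0, -0.0004, 0.0061, -0.0201, 0, -0.0005, 0.0092, -0.0264, 0, -0.0006, 0.013, -0.0324, 0, -0.0007, 0.0172, -0.038, 0, -0.0009, 0.0219, -0.0433, 0]
```

Call:
step_arm(
  targets=[0,0.0005,-0.003,0,-0.0001,0.0014,-0.0068,0,-0.0002,0.0036,-0.0134,0,-0.0004,0.0063,-0.0198,0,-0.0005,0.0095,-0.026,0,-0.0006,0.0134,-0.0319,0,-0.0007,0.0177,-0.0374,0,-0.0009,0.0225,-0.0426,0],
)

```text
t: 31.55
tool_pos: [0.5969, 0.1873, 0.1348]
tool_rot: [1.55, 2.21, 0.675]
contact_force: [0.2, -0.1, -2.3]
opening: 0.0153
```

```bash
python3 wl.py;python3 chk.py 17; python3 arc.py 48 83 7
```

```text
t 31.6 uv [318.1 298.2] area 1105 ball stand [-0.0787 -0.0003  0.1596] in tool [ 0.0001  0.0006 -0.0271] r 0.08 theta 48.0 open 0.0153 F [-1.   1.1 -0.2]
t 31.75 tcp [0.5975 0.1873 0.1348] tool z [ 0.543  0.177 -0.821] xang 1.913 F [ 0.7 -0.3 -2.1] open 0.0153 q6 [ 0.14 -0.2   2.1   0.17  0.64 -1.88]
shift [-0.0022  0.1471 -0.0989] roll 1.57
[-0.0001, 0.0052, -0.0047, 0, -0.0002, 0.0108, -0.009, 0, -0.0004, 0.0168, -0.0127, 0, -0.0005, 0.023, -0.0159, 0, -0.0006, 0.0295, -0.0186, 0, -0.0007, 0.0363, -0.0206, 0, -0.0007, 0.0431, -0.0221, 0]
```

View pics/s17.png

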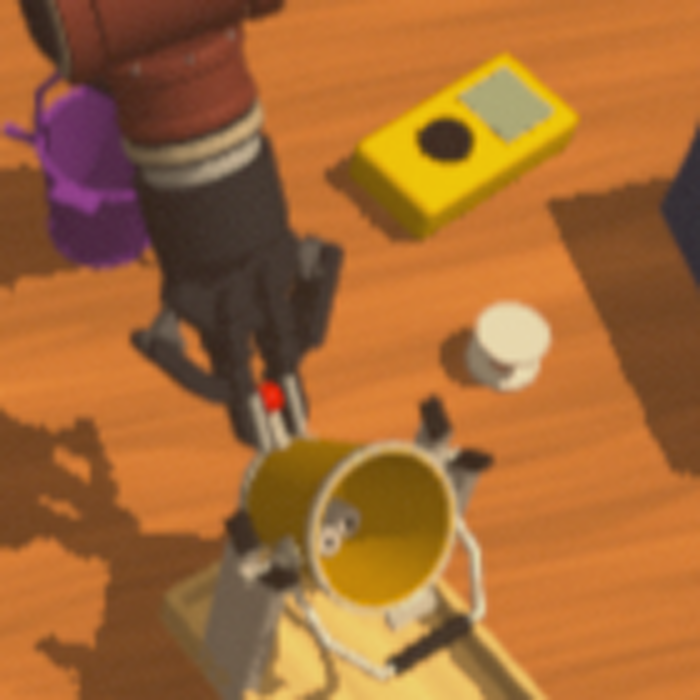

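Call:
step_arm(
  targets=[-0.0001,0.0052,-0.0046,0,-0.0002,0.0108,-0.0088,0,-0.0004,0.0168,-0.0125,0,-0.0005,0.023,-0.0156,0,-0.0006,0.0295,-0.0182,0,-0.0007,0.0363,-0.0201,0,-0.0007,0.0431,-0.0215,0,-0.0007,0.0431,-0.0215,0],
)

```text
t: 32.42
tool_pos: [0.6212, 0.1955, 0.1796]
tool_rot: [1.546, 2.205, 0.68]
contact_force: [0.0, -1.6, -2.3]
opening: 0.0154
```

```bash
python3 wl.py;python3 chk.py 18; python3 arc.py 83 108 5
```

```text
t 32.47 uv [318.  292.2] area 1132 ball stand [-0.0562 -0.0008  0.2026] in tool [-0.0004  0.0006 -0.029 ] r 0.0804 theta 83.1 open 0.0153 F [-2.7 -0.5 -0.3]
t 32.62 tcp [0.6194 0.1951 0.1771] tool z [ 0.543  0.177 -0.821] xang 1.913 F [-3.9 -1.  -1. ] open 0.0158 q6 [ 0.15 -0.19  2.02  0.14  0.71 -1.85]
shift [-0.0015  0.1039 -0.0774] roll 1.57
[-0.0001, 0.007, -0.0009, 0, -0.0002, 0.014, -0.0011, 0, -0.0002, 0.021, -0.0008, 0, -0.0003, 0.028, 0.0002, 0, -0.0003, 0.0348, 0.0017, 0]
```

View pics/s18.png

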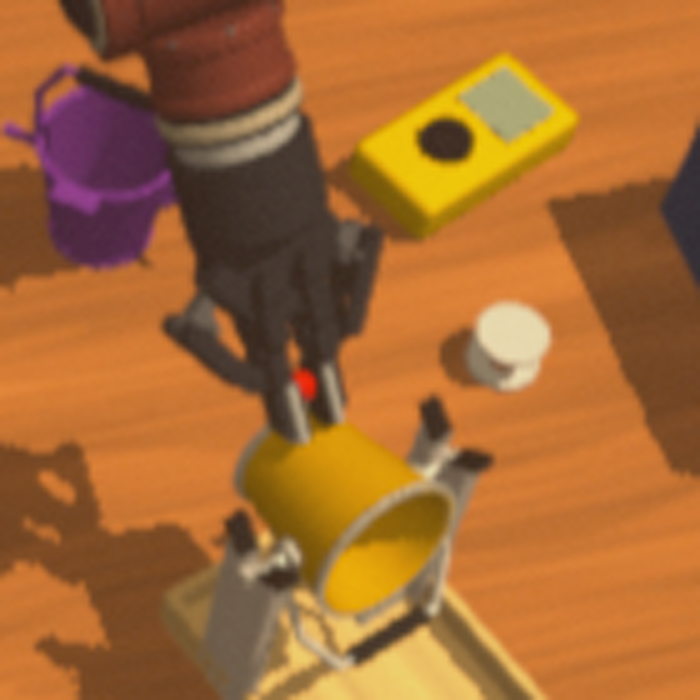

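Call:
step_arm(
  targets=[-0.0001,0.007,-0.0015,0,-0.0002,0.014,-0.002,0,-0.0002,0.021,-0.0018,0,-0.0003,0.028,-0.0008,0,-0.0003,0.0348,0.0008,0,-0.0003,0.0348,0.0008,0],
)

```text
t: 33.12
tool_pos: [0.6482, 0.2053, 0.1974]
tool_rot: [1.547, 2.207, 0.678]
contact_force: [-1.7, -1.0, -1.2]
opening: 0.0154
```

```bash
python3 wl.py;python3 chk.py 19; python3 arc.py 108 126 4
```

```text
t 33.17 uv [318.  291.1] area 1185 ball stand [-0.0295 -0.0006  0.2207] in tool [-0.0003 -0.0015 -0.0299] r 0.0812 theta 106.2 open 0.0153 F [-3.2 -1.9  1.3]
t 33.32 tcp [0.647  0.2049 0.1968] tool z [ 0.544  0.177 -0.82 ] xang 1.913 F [-3.1 -1.2  1.7] open 0.0155 q6 [ 0.16 -0.14  1.94  0.13  0.74 -1.83]
shift [-0.0011  0.0687 -0.0779] roll 1.57
[-0.0, 0.006, 0.0019, 0, -0.0, 0.0119, 0.0043, 0, -0.0001, 0.0175, 0.0072, 0, -0.0001, 0.023, 0.0104, 0]
```

View pics/s19.png

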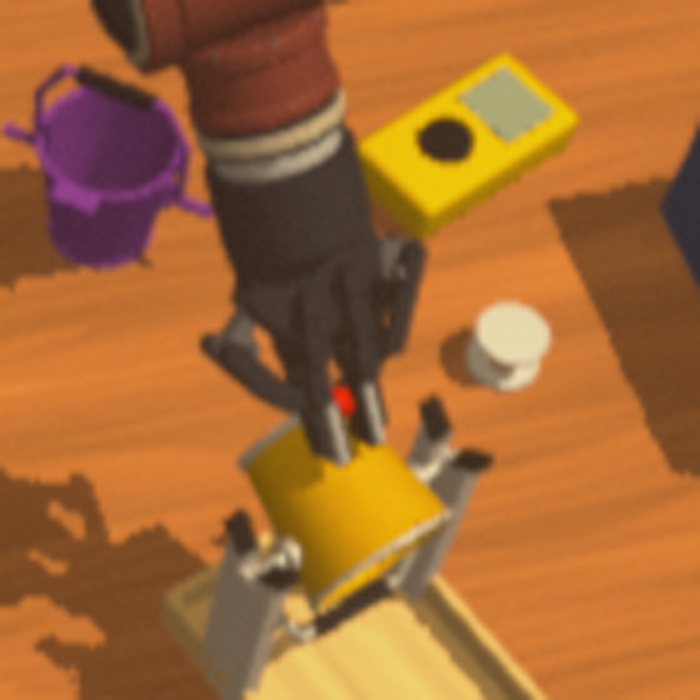

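View pics/w19.png

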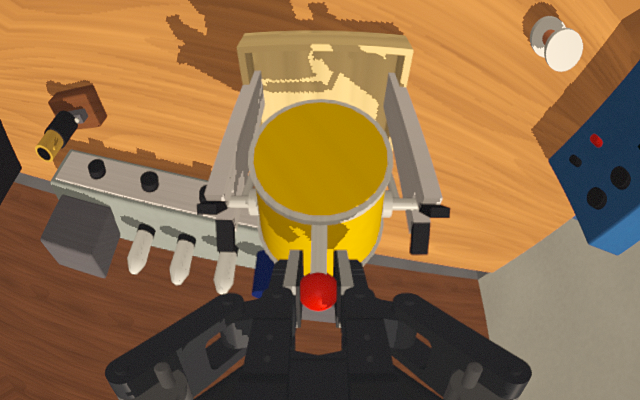

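Call:
step_arm(
  targets=[0,0.006,0.0017,0,0,0.0119,0.004,0,-0.0001,0.0175,0.0068,0,-0.0001,0.023,0.01,0,-0.0001,0.026,0.012,0,-0.0001,0.026,0.012,0,-0.0001,0.026,0.012,0],
)

```text
t: 33.9
tool_pos: [0.6741, 0.2144, 0.2022]
tool_rot: [1.547, 2.207, 0.678]
contact_force: [-2.4, -0.2, 2.7]
opening: 0.0153
```

```bash
python3 wl.py;python3 chk.py 20
```

```text
t 33.95 uv [317.9 294.8] area 1144 ball stand [-0.0025 -0.0007  0.2274] in tool [-0.0003 -0.0013 -0.0318] r 0.0825 theta 125.7 open 0.0157 F [-2.7 -0.5  3.3]
t 34.1 tcp [0.6737 0.2143 0.2021] tool z [ 0.544  0.177 -0.82 ] xang 1.913 F [-2.7 -0.9  2. ] open 0.0152 q6 [ 0.17 -0.07  1.87  0.12  0.74 -1.81]
shift [-0.001   0.0425 -0.0897] roll 1.57
```

View pics/s20.png

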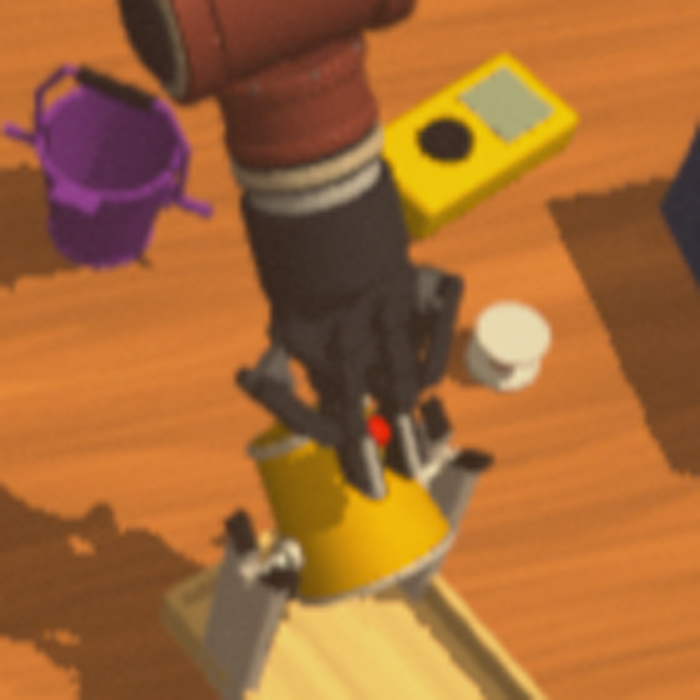

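View pics/t20.png

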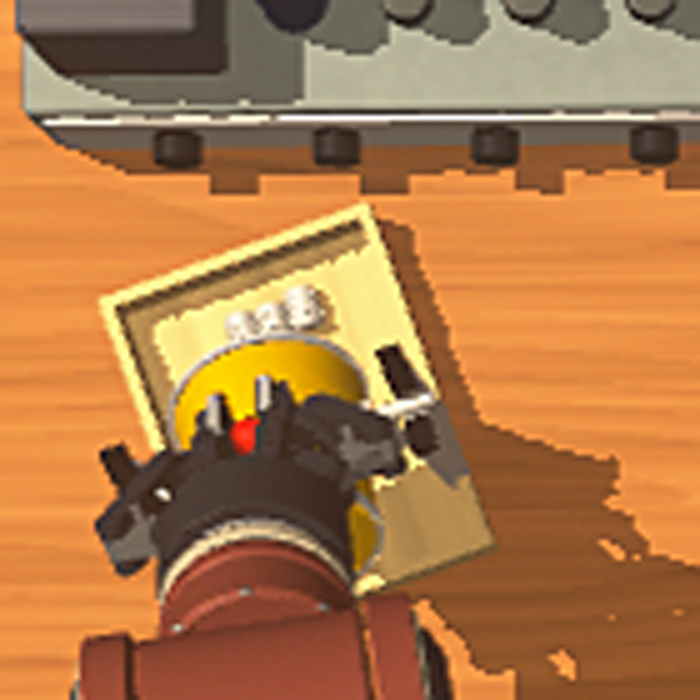

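Call:
step_arm(
  targets=[0,0.002,0.001,0,0,0.003,0.002,0,0,0.003,0.002,0],
)

```text
t: 34.35
tool_pos: [0.6772, 0.2156, 0.2022]
tool_rot: [1.548, 2.207, 0.678]
contact_force: [-4.0, -0.0, 3.5]
opening: 0.0155
```

```bash
python3 wl.py; python3 - <<'E'
from lug2 import *
t=get("top"); s=get("scene"); save(t,"t21",(180,80,270,180),7); save(s,"s21",(360,160,450,260),7)
C=(cloud(t)-S)@M.T
hsv=cv2.cvtColor(t["color"],cv2.COLOR_RGB2HSV)
m=(C[...,0]>0.03)&(C[...,0]<0.12)&(abs(C[...,1])<0.064)&(C[...,2]>0.012)&(C[...,2]<0.1)&(hsv[...,1]<70)
n,l,st,c=cv2.connectedComponentsWithStats(m.astype(np.uint8))
for i in range(1,n):
    if st[i,4]>5: print(st[i],C[l==i].mean(0).round(3),C[l==i].max(0).round(3))
for k in ("coupler0_center",):
    print([(np.round(r["uv"]),round(r["score"],2)) for r in imaging.mark_of(k,t)])
E
python3 arc.py 127 92 9; python3 arc.py 92 40 12
```

```text
t 34.4 uv [317.9 295.3] area 1136 ball stand [ 0.0007 -0.0007  0.2277] in tool [-0.0003 -0.0013 -0.032 ] r 0.0827 theta -232.0 open 0.0154 F [-3.  -1.5  3.5]
[215 116  19  12 115] [ 0.094 -0.008  0.02 ] [0.105 0.018 0.027]
[(array([306., 261.]), 0.67), (array([225., 125.]), 0.46)]
[-0.0, -0.0046, -0.0029, 0, 0.0, -0.0094, -0.0056, 0, 0.0, -0.0144, -0.0079, 0, 0.0, -0.0195, -0.0098, 0, 0.0001, -0.0247, -0.0114, 0, 0.0001, -0.0301, -0.0126, 0, 0.0001, -0.0355, -0.0135, 0, 0.0002, -0.0409, -0.014, 0, 0.0002, -0.0464, -0.0141, 0]
[0.0001, -0.0061, 0.0003, 0, 0.0001, -0.0121, 0.001, 0, 0.0002, -0.0181, 0.0022, 0, 0.0003, -0.024, 0.0039, 0, 0.0004, -0.0297, 0.006, 0, 0.0005, -0.0353, 0.0085, 0, 0.0006, -0.0406, 0.0114, 0, 0.0007, -0.0457, 0.0147, 0, 0.0008, -0.0506, 0.0184, 0, 0.0009, -0.0551, 0.0225, 0, 0.001, -0.0593, 0.0269, 0, 0.0011, -0.0632, 0.0316, 0]
```

View pics/t21.png

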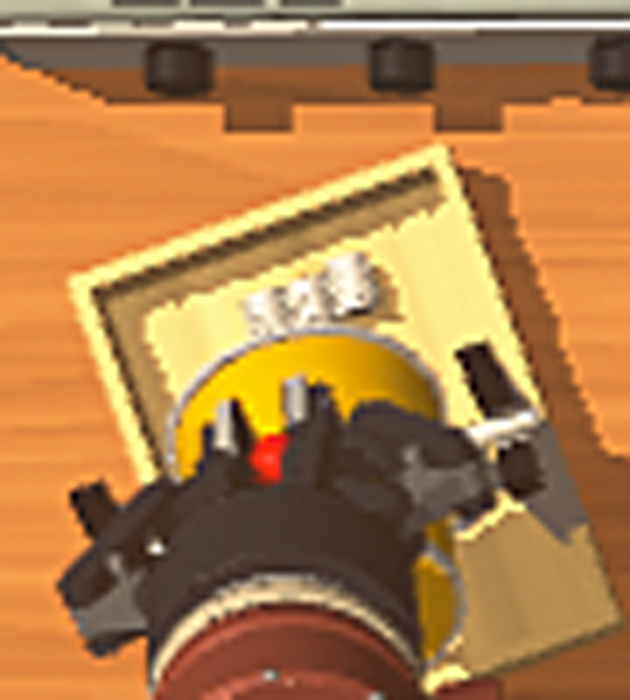

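View pics/s21.png

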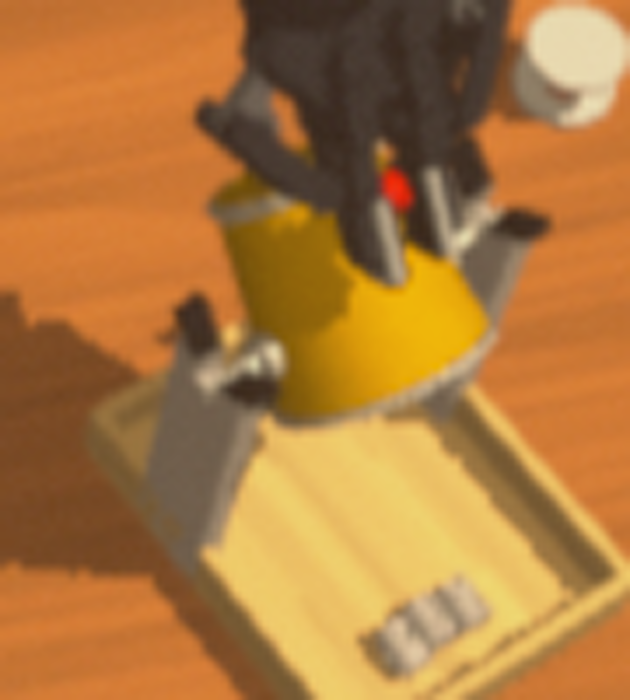

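Call:
step_arm(
  targets=[0,-0.002,-0.0013,0,0,-0.0046,-0.0029,0,0,-0.0094,-0.0056,0,0,-0.0144,-0.0079,0,0,-0.0195,-0.0098,0,0.0001,-0.0247,-0.0114,0,0.0001,-0.0301,-0.0126,0,0.0001,-0.0355,-0.0135,0,0.0002,-0.0409,-0.014,0,0.0002,-0.0464,-0.0141,0],
)

```text
t: 35.38
tool_pos: [0.6337, 0.2, 0.1882]
tool_rot: [1.547, 2.205, 0.68]
contact_force: [-1.6, 0.8, 5.0]
opening: 0.0155
```

```bash
python3 wl.py; python3 chk.py 22; python3 arc.py 92 37 11
```

```text
t 35.43 uv [318.  291.5] area 1241 ball stand [-0.0465 -0.0007  0.2123] in tool [-0.0003 -0.0018 -0.0317] r 0.0818 theta 92.8 open 0.0154 F [-4.6 -2.   7.3]
t 35.58 tcp [0.6335 0.1999 0.1879] tool z [ 0.545  0.178 -0.82 ] xang 1.913 F [-3.  -0.1  5.1] open 0.0154 q6 [ 0.15 -0.16  1.98  0.14  0.72 -1.84]
shift [-0.0011  0.0857 -0.0769] roll 1.57
[0.0001, -0.007, 0.0004, 0, 0.0002, -0.014, 0.0013, 0, 0.0003, -0.0208, 0.0029, 0, 0.0004, -0.0275, 0.0051, 0, 0.0005, -0.034, 0.0078, 0, 0.0006, -0.0402, 0.0111, 0, 0.0007, -0.0461, 0.015, 0, 0.0008, -0.0516, 0.0193, 0, 0.0009, -0.0568, 0.0241, 0, 0.0011, -0.0615, 0.0293, 0, 0.0012, -0.0657, 0.0349, 0]
```

View pics/s22.png

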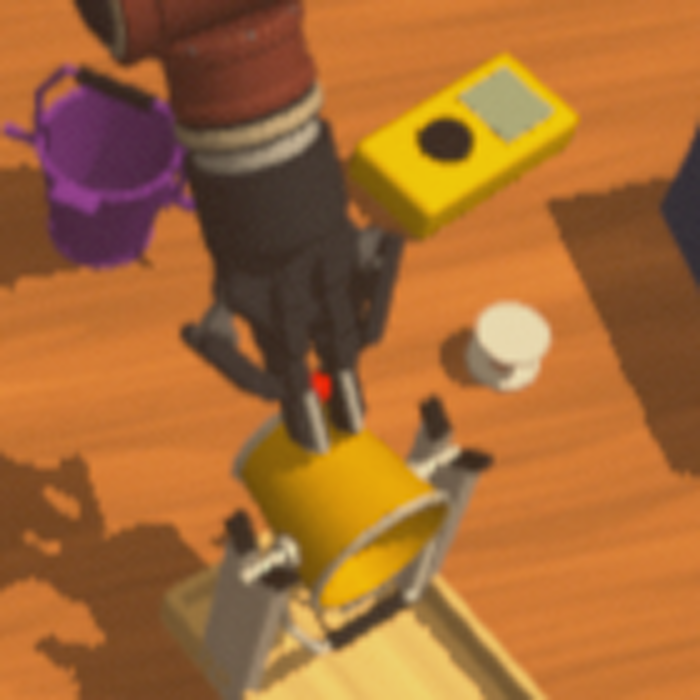

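Call:
step_arm(
  targets=[0.0001,-0.007,-0.001,0,0.0002,-0.014,-0.0015,0,0.0003,-0.0208,-0.001,0,0.0004,-0.0275,0.0005,0,0.0005,-0.034,0.003,0,0.0006,-0.0402,0.0063,0,0.0007,-0.0461,0.0102,0,0.0007,-0.0461,0.0102,0],
)

```text
t: 36.25
tool_pos: [0.6021, 0.1889, 0.1508]
tool_rot: [1.549, 2.208, 0.676]
contact_force: [1.0, 0.1, -0.9]
opening: 0.0156
```

```bash
python3 wl.py; python3 chk.py 23; python3 arc.py 57 12 9
```

```text
t 36.3 uv [318.  287.4] area 1176 ball stand [-0.0784 -0.0006  0.1725] in tool [-0.0002 -0.0039 -0.0281] r 0.0831 theta 56.7 open 0.0156 F [-0.2 -1.2  1.4]
t 36.45 tcp [0.603  0.1892 0.153 ] tool z [ 0.544  0.177 -0.82 ] xang 1.913 F [-2.9 -0.7  1.6] open 0.0152 q6 [ 0.14 -0.21  2.08  0.16  0.67 -1.87]
shift [-0.0019  0.1321 -0.0872] roll 1.57
[0.0001, -0.0055, 0.0043, 0, 0.0003, -0.0107, 0.0091, 0, 0.0004, -0.0154, 0.0144, 0, 0.0005, -0.0196, 0.02, 0, 0.0006, -0.0233, 0.026, 0, 0.0008, -0.0265, 0.0322, 0, 0.0009, -0.0291, 0.0387, 0, 0.001, -0.0312, 0.0455, 0, 0.0011, -0.0326, 0.0523, 0]
```

View pics/s23.png

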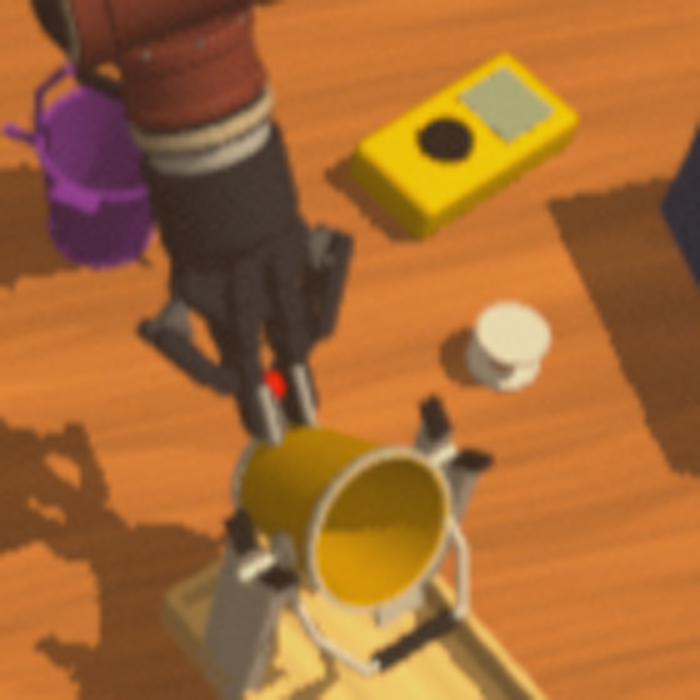

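Call:
step_arm(
  targets=[0.0001,-0.0045,0.004,0,0.0003,-0.0092,0.009,0,0.0004,-0.0138,0.0143,0,0.0005,-0.018,0.02,0,0.0006,-0.0217,0.026,0,0.0008,-0.0247,0.0322,0,0.0009,-0.0273,0.0387,0,0.001,-0.0294,0.0455,0,0.0011,-0.0306,0.0515,0,0.0011,-0.0306,0.0515,0],
)

```text
t: 37.28
tool_pos: [0.6072, 0.1908, 0.0918]
tool_rot: [1.548, 2.208, 0.677]
contact_force: [-0.1, -0.3, 0.9]
opening: 0.0158
```

```bash
python3 wl.py; python3 chk.py 24
```

```text
t 37.33 uv [317.9 279.8] area 1192 ball stand [-0.0741 -0.0006  0.1102] in tool [-0.0003 -0.006  -0.0261] r 0.0818 theta 12.3 open 0.0153 F [-0.7 -0.8  0.7]
t 37.48 tcp [0.6068 0.1906 0.0929] tool z [ 0.543  0.177 -0.821] xang 1.913 F [-1.4 -1.9  1.2] open 0.0153 q6 [ 0.14 -0.11  2.1   0.19  0.55 -1.9 ]
shift [-0.0031  0.163  -0.139 ] roll 1.57
```

View pics/s24.png

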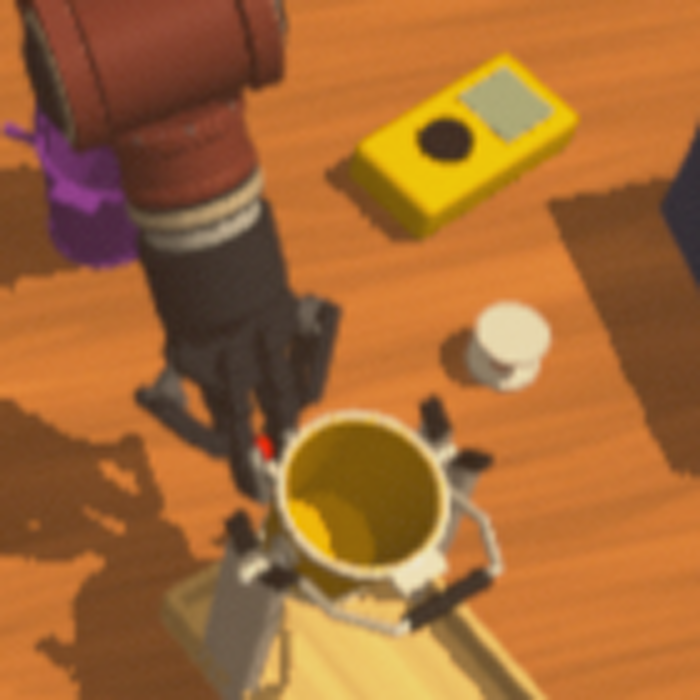

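Call:
step_arm(
  targets=[0,0,0,0,0,0,0,0,0,0,0,0,0,0,0,0,0,-0.001,-0.015,0,0,-0.002,-0.04,0,0,-0.003,-0.07,0,0,-0.003,-0.1,0,0,-0.003,-0.11,0,0,-0.003,-0.11,0],
  grip=0.05,
)

```text
t: 38.32
tool_pos: [0.5458, 0.1703, 0.1858]
tool_rot: [1.544, 2.203, 0.682]
contact_force: [-0.0, -0.0, -0.2]
opening: 0.0499
```

```bash
for i in 1 2 3 4 5 6; do python3 wl.py; done
```

```text
t 38.37 uv [318.7 199.8] area 341 ball stand [-0.0737 -0.0006  0.1093] in tool [ 0.0001 -0.0054  0.0869] r 0.0819 theta 11.6 open 0.0498 F [-0.3  0.4 -0.7]
t 38.42 uv [318.5 202.7] area 341 ball stand [-0.0736 -0.0005  0.1093] in tool [-0.0001 -0.0036  0.0857] r 0.0818 theta 11.6 open 0.05 F [ 0.4  0.2 -0.2]
t 38.47 uv [318.2 205.2] area 346 ball stand [-0.0736 -0.0006  0.1093] in tool [-0.0003 -0.0025  0.0849] r 0.0818 theta 11.6 open 0.0503 F [-0.5  0.  -0.6]
t 38.52 uv [318.  207.3] area 349 ball stand [-0.0735 -0.0005  0.1095] in tool [-0.0004 -0.0016  0.0844] r 0.0816 theta 11.6 open 0.0501 F [-0.4 -1.1  0.1]
t 38.57 uv [317.9 208.4] area 355 ball stand [-0.0734 -0.0006  0.1095] in tool [-0.0004 -0.0013  0.0842] r 0.0815 theta 11.6 open 0.05 F [ 0.   0.1 -0.3]
t 38.62 uv [317.7 209. ] area 352 ball stand [-0.0735 -0.0007  0.1097] in tool [-0.0005 -0.0012  0.0839] r 0.0815 theta 11.8 open 0.0499 F [-0.3 -1.1 -0.8]
```

```bash
python3 pins3.py 0.13 0.156; python3 wl.py; python3 - <<'E'
from lug2 import *
t=get("top"); s=get("scene"); save(t,"t25"); save(s,"s25"); save(s,"s25c",(360,150,470,270),6)
C=(cloud(t)-S)@M.T; C2=(cloud(s)-S)@M.T
for C_,p in ((C,t),(C2,s)):
    hsv=cv2.cvtColor(p["color"],cv2.COLOR_RGB2HSV)
    m=(C_[...,0]>0.03)&(C_[...,0]<0.12)&(abs(C_[...,1])<0.064)&(C_[...,2]>0.012)&(C_[...,2]<0.05)&(hsv[...,1]<80)
    n,l,st,c=cv2.connectedComponentsWithStats(m.astype(np.uint8))
    for i in range(1,n):
        if st[i,4]>5: print(st[i],C_[l==i].mean(0).round(3),C_[l==i].min(0).round(3),C_[l==i].max(0).round(3))
print(monitor.get_obs()["t"])
E
```

```text
top 1 64 med [0.0005 0.0608 0.1458] [-0.02    0.0575  0.1304] [0.0201 0.0723 0.1555]
top -1 53 med [-0.     -0.0677  0.1464] [-0.02   -0.0756  0.1316] [ 0.0171 -0.0573  0.1559]
scene 1 56 med [0.0066 0.0622 0.1471] [-0.0185  0.0588  0.1305] [0.0229 0.0726 0.1558]
scene -1 74 med [ 0.0019 -0.0708  0.1456] [-0.0174 -0.0753  0.1302] [ 0.0222 -0.0588  0.1547]
t 38.77 uv [317.9 208.4] area 356 ball stand [-0.0734 -0.0006  0.1097] in tool [-0.0003 -0.0019  0.0845] r 0.0814 theta 11.7 open 0.0499 F [ 0.1 -0.1  0.1]
[215 117  19  11  97] [ 0.094 -0.009  0.02 ] [ 0.082 -0.029  0.013] [0.103 0.018 0.027]
[415 244  14  11  77] [ 0.094 -0.008  0.02 ] [ 0.085 -0.03   0.014] [0.104 0.016 0.026]
38.8667
```

View pics/s25c.png

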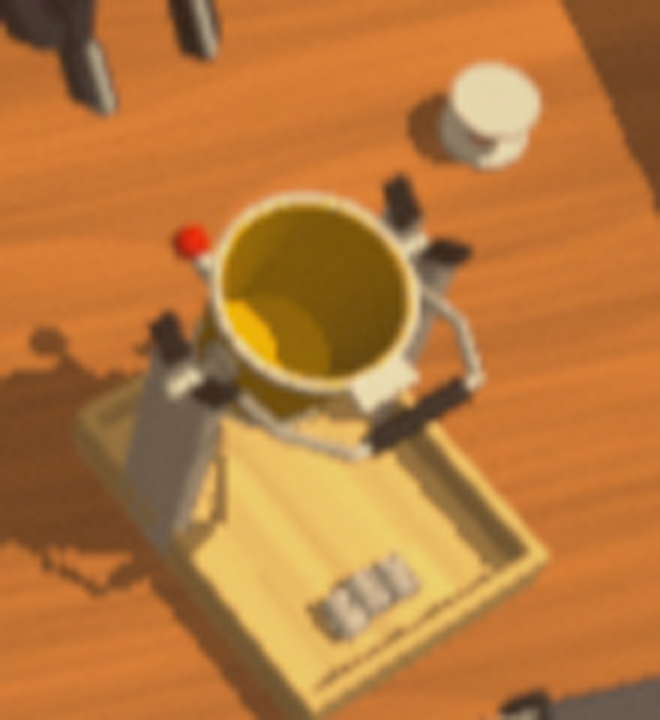

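View pics/t25.png

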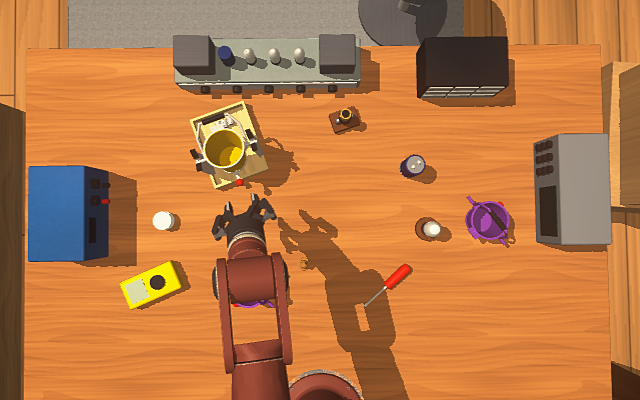

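```bash
python3 -c "
from station import ticket
print(ticket.finish_job())"
```

```text
the job is handed in; nothing more can be done
None
```

The pail is back in the stand, empty, and all three couplers are in the tray. I handed the job in at about 39 s of the 67 s allowed; no verdict was reported.

**What I did**
- I carried the yellow pail by its bail, set its pins in the slots with the lug towards the short end, and let go with all three couplers inside.
- The moves only allow a turn about the tool's own axis. To lean the hand 34°, I repeatedly sent out-of-reach targets. This kept the third joint at about 0.055, against a stated lower limit of 0.06.
- I then pinched the lug, swung the pail to about 126° until the couplers dropped, swung it back and released it.

**What went wrong on the way**
- **First swing (40 N grip):** the ball slipped out of the fingers past about 75°, and the pail rocked back with the couplers still inside.
- **Second swing (115 N grip):** the pail could not turn between the fingers and was lifted out of the slots. I set it back in the slots, with the couplers still in it.
- **Third swing (42 N, deeper grip):** this one worked. A fingertip probably brushed the pail's wall, with a few newtons measured.

**Last checks**
- **Pail:** it was steady, leaning about 0.20 rad (limit 0.35). The pins measured within about 2 mm of the seat, except one rough scene-camera reading about 6 mm off.
- **Lug:** it is over the short end, at x of about -0.073 m in the stand's frame.
- **Couplers:** they lie in the tray at x of about 0.094 m and z of about 0.02 m, agreeing in both cameras.
- **Robot contact:** the fingers are about 85 mm clear of the lug, and the contact force reads about zero.
- **Bystanders:** they look unmoved in the last top view, judged by eye only. One purple look-alike was partly hidden under the arm there, so I could not fully check that one.

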